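Pack the hanging work lamp into the tool case

ROBOT

A 6-joint arm with a two-finger parallel gripper is mounted at the origin on the work surface. World frame = base frame: x ahead of the robot, y to its left, z up, the work surface at z = 0. Lengths are in mm, angles in rad, forces in N, time in s.
With the tool pointing down it reaches from about 250 to 800 mm from the base axis. Payload 8.5 kg.
Tool frame: the origin (TCP) lies on the centre line of the jaws, within the pads' length; the fingertips stand 11 mm ahead of it and the grasp point (between the pads) lies 8 mm behind it (r.tips_ahead is the distance from the TCP to the fingertips, in mm); x points along the fingers, y is the direction in which the jaws open and shut, and the axes are right-handed (so a half turn about x gives the same grasp; the last joint's range is limited). The gripper opens to 85 mm and grips with 20 to 120 N. Pads are 22 mm wide; open, the fingers measure 114 mm over their backs; the gripper's body (76 mm by 85 mm) begins 54 mm behind the grasp point. The pads swing forward as they close: fully open they stand 13 mm farther back than shut.
Start: joints at [-1.191, 0.238, -0.013, 1.319, 0, 1.571], TCP at [194.618, -487.549, 242.276] pointing down, gripper open.
Joint ranges: [-2.66, 2.66], [-1.03, 1.9], [-1.14, 1.46], [-1.82, 2.27], [-1.45, 1.34], [-3.14, 3.14]. Speed limits (rad/s): [2.22, 2.22, 2.79, 3.14, 3.14, 3.14].

INTERFACE

Orientations are given as a rotation vector (axis times angle).
In Python, from cell import r gives the robot as it stands.
- The arm moves only by the tool move_arm, never from a script. Its argument "steps" is a list of rows, each a list of 2 entries, a list of its own where there are three numbers: the shift along the tool's x, y, z scaled (see below), then the turn about the tool's x scaled (see below). In form: [[[dx, dy, dz], turn], ...]. A call has 1 to 20 rows; each row is the pose to reach, as a shift and turn from the pose commanded when the call began, along the tool's axes at that moment, turning the shorter way round; what a row does not reach only later rows make up. The controller multiplies each number of a shift by 0.15 m and each number of a turn by pi rad. A row lasts 1/12 s, in which the tool goes at most 41.7 mm and 7.16 degrees, less where a joint would pass 70% of its speed; a pose out of reach is approached as far as the arm can. A call with a number of a shift or a turn outside -1 to 1 is refused whole. A call with a gripper value outside its range is refused whole. "fingers" is the closure, from -1 (fully open) to 1 (shut), so that 0 is half open, set as the call begins (left out, the last holds). The fingers move at their own pace and stop on an object; the grip force is fixed at half the most. Time passes only in rows, so rows that repeat a pose let the fingers close. It gives the time, the measured TCP pose, the force and the opening at its end, in the units of the state.
- r.state(): the state, without advancing time (a new reading comes with each control period).
- r.snapshot(name): name is "side" or "top" or "wrist"; returns the picture (420x560x3 uint8, red, green, blue); there is no depth.
- r.camera_info(name): a dict with "fov_y" (degrees; the focal length in pixels is half the picture's height over the tangent of half this angle, whatever the lens; pixels are square), "cx", "cy" (the principal point, pixels), "T" (4x4, takes a point from camera to world coordinates); the wrist camera has in their place "tool_from_camera" (4x4, takes a point from camera to tool coordinates, whose origin is the TCP and whose axes are the tool frame's). Camera axes: x right, y down, z forward; pixel columns grow to the right and rows downward; lengths in mm; the calibration is good to about 2 mm. A picture is of the moment at which its call begins: read the wrist's pose just before it. camera_info takes no time and is no camera call.
- r.close_job(): hands the job in, once; it reports no verdict.
The state is a dict: "t": time; "joint_pos": joint angles; "joint_velocities": joint speeds; "joint_torque": joint torques, N m; "ee_pos": TCP position; "ee_rot": TCP orientation; "wrist_force": force on the tool from outside, world axes, zero at the start; "moment": the same for the moment, N m; "opening": opening from 0.0 (shut) to 1.0 (fully open).
Only numpy, scipy, OpenCV 4.12 (cv2) and the standard library are available. Lean on these libraries where they do the work, as an engineer would, in place of code of your own. Each camera call takes 0.05 s, during which the arm holds its last target.

TASK

Pack the work lamp: first push the tool case's lid up past its balance point and let go, so that it stays open by itself. Then slide the lamp up the sloping board until its keyhole slots clear the studs, lift it off, and lay it gently (do not drop it) on the floor of the case, flat on its back with the lit face up. Leave the lid open and do not disturb the other things on the bench.

Things in the scene. Friction and masses are not known exactly. Their poses are not given: they have to be found in the camera images.
- board: Plywood board, 216 x 240 mm, 14 mm thick, fixed, leaning back 35 degrees from level, lower edge towards the robot. Origin: middle of its face, 95 mm above the table. x points up the slope, y level across, z straight out of the face. A 14 mm high ledge runs along the lower edge; a flat gauge (14 mm high) and a note are in the upper corners. Board and case may swap sides; both turn up to 0.25 rad.
- studs (a point): Point on the board's face midway between its two headed steel studs, which stand 45 mm either side of it along the board's y, behind the hanging lamp. Shank 8 mm thick; head 18 mm across, from 8.5 to 12 mm above the face; the lamp back plate is 5 mm thick, so it has 3 mm of play. Eased 2 mm off the face the lamp slides freely; squeezed down onto its studs or into the board it jams.
- lamp: Loose teal work lamp with pale lit face, 58 mm (x) by 150 mm (y) by 40 mm thick (z), straight sides, 0.25 to 0.5 kg. Origin: centre of its flat back; z points out of the lit face. It starts hung in the middle of the board, axes along the board's, long side level; only its weight and friction hold it from sliding up.
- slots (a point): Middle between the wide ends of the two keyhole slots in the lamp's back (28 x 28 mm holes, 45 mm either side of this point along lamp y; 11 mm wide narrow ends above them). It starts 19 mm below point studs; slide the lamp up the slope 19 mm (14 to 24 will do) to bring them together, then lift it over 12 mm straight off the face. Let go early, it may slide back.
- case: Rust-red steel tool case, fixed, 190 (x) by 240 (y) by 85 mm high without the lid, walls and floor 5 mm thick, empty and open inside (180 x 230 mm). Origin: centre of its underside on the table; its front faces its -x, towards the robot; z up.
- case_floor (a point): Centre of the inside floor of the case, 5 mm above the table.
- lid_hinge (a point): Middle of the lid's hinge line, on the far (+x) upper rim of the case, 85 mm above the table; the hinge runs along the case's y.
- lid_tab (a point): Underside of the steel lift tab on the lid's front edge, 212 mm from the hinge line, 87 mm above the table when shut. The tab is 6 mm thick, 100 mm wide (y) and sticks out 40 mm in front of the case, with free space under it for fingertips. The lid plate is 8 mm thick, its underside level with the hinge line when shut.
- case_lid (a joint): Lid angle in rad: 0 shut, 1.9 fully open at its stop. The 0.35 kg lid hangs free on its hinge: it balances at about 1.57, falls shut below that and falls open to its stop beyond.
- screw_jar: Glass jar, 56 mm across, 85 mm high, between board and case. Leave alone. Origin: centre of its underside.
- screwdriver: Green screwdriver, 190 mm long, lying between board and case, towards the robot. Leave alone. Origin: middle, underside; x along it.
- paint_can: Paint can, 100 mm across, 120 mm high, at the left. Leave alone. Origin: centre of its underside.
- oil_bottle: White bottle, 60 mm across, 170 mm high, at the right. Leave alone. Origin: centre of its underside.
- carton: Small cardboard box, 90 x 120 x 70 mm, at the left. Leave alone. Origin: centre of its underside.
- tape_measure: Grey tape measure, 75 x 35 x 70 mm, at the right. Leave alone. Origin: centre of its underside.
- wrench: Steel wrench, 200 mm long, lying at the right. Leave alone. Origin: middle, underside.

How it is judged:
By the outcome, as a careful person would: the job done as asked, in the order asked, and still so for the second after the job is handed in, with the robot touching nothing.
It also fails if it takes over 67 s, if anything falls off the work surface, if the arm or the gripper's body presses on something with over 40 N, if the wrist force passes 120 N, or if a joint passes its speed limit or range.

## Working session

There is one attempt and no reset: what is moved stays moved. The work goes in short steps, Python scripts to look and compute and a tool call to move; the robot and the scene stay as the last step left them, time stands still between calls to the robot, and variables do not carry over. Pictures are saved under pics/ and viewed, and the job is handed in when it is done.

Besides the shell and the picture viewer there is one more tool, called after "Emit:" in YAML: its name, and indented under it one key for each argument. move_arm: Moves the arm, as the interface text tells. Its arguments: {"type":"object","properties":{"steps":{"type":"array"},"fingers":{"type":"number"}},"required":["steps"]}

```bash
ls; mkdir -p pics; python3 - <<'E'
from cell import r
import cv2
print(r.state())
for n in("side","top","wrist"):
    im=r.snapshot(n); cv2.imwrite(f"pics/{n}0.png",im[:,:,::-1]); print(n,r.camera_info(n))
print(r.tips_ahead)
E
```

```text
pics
{'t': 0.0, 'joint_pos': array([-1.19098891e+00,  2.38759071e-01, -1.42315502e-02,  1.31919768e+00,
       -1.57803349e-05,  1.57080659e+00]), 'joint_velocities': array([ 1.52475004e-06, -1.23917186e-03, -1.41141440e-03, -5.32098105e-04,
        2.66101409e-04,  2.61637976e-04]), 'joint_torque': array([ 2.72972529e-04, -5.38782084e+01,  3.46438658e+01,  1.82944606e-02,
        9.69432654e-05,  7.91588320e-06]), 'ee_pos': array([ 194.49096144, -487.22730131,  241.69783925]), 'ee_rot': array([ 2.01386768,  0.38854853, -2.01443839]), 'wrist_force': array([-1.05465106, -0.03994135, -0.2083137 ]), 'moment': array([-0.03084367,  0.04015831, -0.03959084]), 'opening': 0.9985860573816374}
side {'fov_y': 50.48792242212595, 'cx': 285.4284676368107, 'cy': 218.37503027084824, 'T': array([[-9.75758195e-01, -1.61808290e-01,  1.47356783e-01,
         3.04173700e+02],
       [-2.18004162e-01,  6.59446090e-01, -7.19447733e-01,
         1.01730416e+03],
       [ 1.92387527e-02, -7.34131414e-01, -6.78734807e-01,
         1.03670440e+03],
       [ 0.00000000e+00,  0.00000000e+00,  0.00000000e+00,
   
[... 209 characters left out ...]
99929414e-01,  8.58177536e-03,  8.21704932e-03,
        -1.45415465e+01],
       [-9.71466756e-03, -1.92359348e-01, -9.81276468e-01,
         1.23138433e+03],
       [ 0.00000000e+00,  0.00000000e+00,  0.00000000e+00,
         1.00000000e+00]])}
wrist {'fov_y': 59.418590702220406, 'cx': 280.89178043342747, 'cy': 214.04146556622328, 'tool_from_camera': array([[-5.48660781e-05, -2.61424866e-01,  9.65223827e-01,
        -1.31981636e+02],
       [ 9.99999993e-01,  9.08966745e-05,  8.14616531e-05,
        -5.95800288e-01],
       [-1.09031738e-04,  9.65223824e-01,  2.61424859e-01,
        -6.60843552e+01],
       [ 0.00000000e+00,  0.00000000e+00,  0.00000000e+00,
         1.00000000e+00]])}
11.0
```

View pics/side0.png

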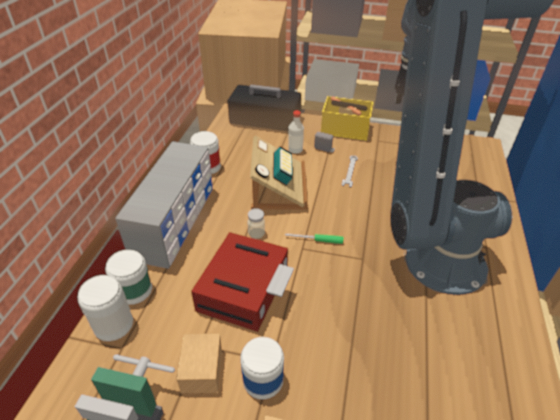

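View pics/top0.png

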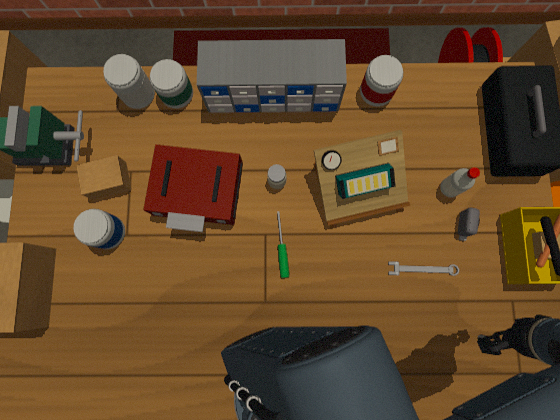

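View pics/wrist0.png

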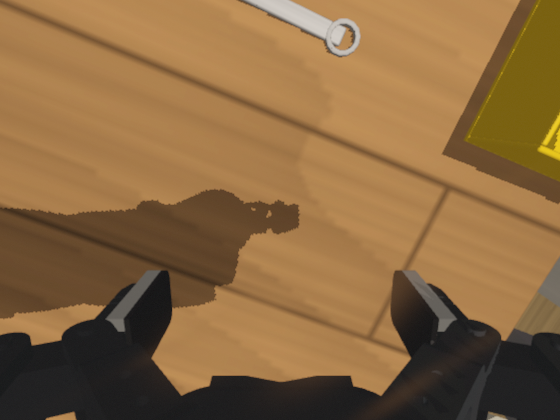

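Emit:
move_arm:
  steps:
    - [[0, 0, 0], 0.04]
    - [[0, 0, 0], 0.04]

```text
t: 0.32
ee_pos: [194.6, -487.4, 242.0]
ee_rot: [2.089, 0.262, -2.09]
wrist_force: [-0.4, -0.4, -0.3]
opening: 1.006
```

```bash
python3 - <<'E'
from cell import r
import cv2
from scipy.spatial.transform import Rotation as R
s=r.state(); print(R.from_rotvec(s['ee_rot']).as_matrix().round(3), s['joint_pos'].round(3),s['t'])
im=cv2.imread("pics/wrist0.png")[240:420,0:560]; cv2.imwrite("pics/w0z.png",cv2.resize(im[:, :280],None,fx=2.8,fy=2.8,interpolation=2))
t=cv2.imread("pics/top0.png"); cv2.imwrite("pics/t0z.png",cv2.resize(t[120:250,290:430],None,fx=5,fy=4.5,interpolation=2))
E
```

```text
[[-0.     0.246 -0.969]
 [ 0.001 -0.969 -0.246]
 [-1.    -0.001  0.   ]] [-1.191  0.238 -0.014  1.319  0.     1.702] 0.3167
```

View pics/w0z.png

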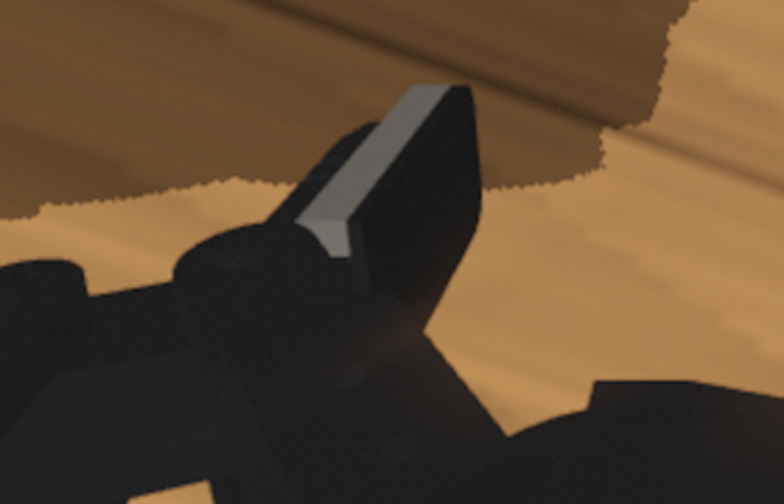

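View pics/t0z.png

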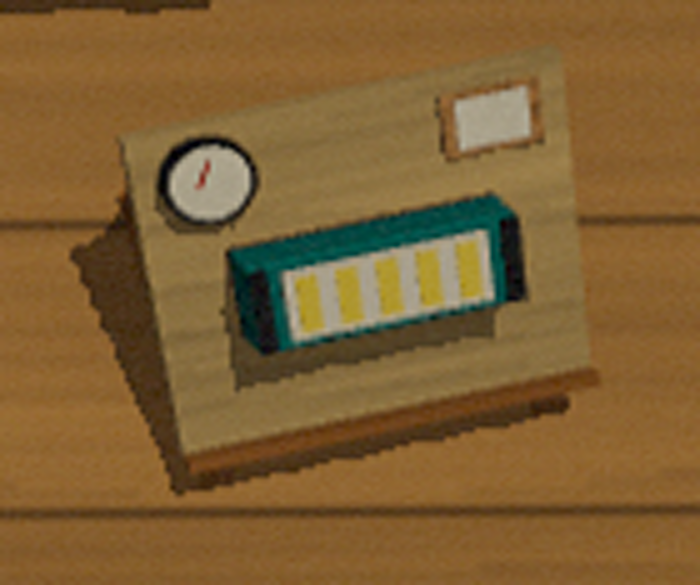

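```bash
cat > h.py <<'E'
import numpy as np, cv2
from cell import r
def ray(name,uv):
    c=r.camera_info(name); f=210/np.tan(np.radians(c['fov_y']/2)); T=c['T']
    d=T[:3,:3]@np.array([(uv[0]-c['cx'])/f,(uv[1]-c['cy'])/f,1]); return T[:3,3],d
def onz(name,uv,z):
    o,d=ray(name,uv); return o+d*(z-o[2])/d[2]
def tri(a,b):
    o1,d1=ray(*a);o2,d2=ray(*b); A=np.stack([d1,-d2],1); s=np.linalg.lstsq(A,o2-o1,rcond=None)[0]
    return (o1+d1*s[0]+o2+d2*s[1])/2, np.linalg.norm(o1+d1*s[0]-o2-d2*s[1])
E
python3 - <<'E'
from h import *
for n in("top","side"):
    im=cv2.imread(f"pics/{n}0.png"); h=cv2.cvtColor(im,cv2.COLOR_BGR2HSV)
    for nm,lo,hi in(("red",(0,180,60),(6,255,255)),("teal",(78,120,40),(98,255,255)),("cream",(15,60,150),(32,255,255))):
        m=cv2.inRange(h,lo,hi); m=cv2.morphologyEx(m,cv2.MORPH_CLOSE,np.ones((3,3)))
        cs,_=cv2.findContours(m,0,2)
        for c in sorted(cs,key=cv2.contourArea)[::-1][:3]:
            if cv2.contourArea(c)>60: print(n,nm,cv2.contourArea(c),cv2.approxPolyDP(c,3,True)[:,0].tolist() if cv2.contourArea(c)<20000 else '')
z=lambda u,v:(290+u/5,120+v/4.5)
for nm,p,h in(("RU",(228,250),111.6),("RU",(492,193),111.6),("FU",(250,272),144.4),("FU",(513,215),144.4),("L",(272,352),111.1),("L",(525,298),111.1)):
    print(nm,onz("top",z(*p),h).round(1))
E
python3 - <<'E'
import cv2
t=cv2.imread("pics/top0.png"); cv2.imwrite("pics/t0c.png",cv2.resize(t[135:240,135:255],None,fx=6,fy=5.5,interpolation=2))
t=cv2.imread("pics/side0.png"); cv2.imwrite("pics/s0c.png",cv2.resize(t[130:330,180:320],None,fx=5,fy=3,interpolation=2))
E
```

```text
top red 5514.0 [[156, 145], [144, 209], [229, 220], [238, 154]]
top red 1485.0 [[499, 37], [488, 27], [479, 29], [472, 37], [465, 29], [455, 28], [447, 35], [438, 61], [473, 61], [473, 43], [484, 44], [492, 61], [502, 61]]
top red 246.0 [[362, 81], [362, 90], [372, 101], [387, 100], [394, 92], [377, 94]]
top teal 338.5 [[392, 167], [385, 164], [336, 176], [343, 181], [347, 197], [352, 196], [347, 195], [346, 179], [387, 170], [388, 187]]
top cream 1484.5 [[22, 243], [0, 244], [0, 331], [13, 330]]
top cream 1167.0 [[119, 155], [77, 166], [81, 193], [122, 183]]
top cream 538.5 [[559, 187], [551, 188], [552, 207], [521, 207], [529, 282], [559, 281], [550, 280], [548, 260], [541, 268], [535, 267], [539, 280], [530, 280], [525, 236], [530, 227], [542, 230], [539, 221], [523, 222], [521, 209], [559, 207]]
side red 4770.0 [[229, 234], [192, 291], [196, 309], [205, 312], [196, 307], [197, 301], [204, 300], [208, 305], [250, 317], [250, 328], [256, 329], [261, 320], [258, 308], [265, 302], [266, 309], [272, 297], [264, 288], [286, 249]]
side red 3182.5 [[119, 239], [107, 245], [0, 391], [0, 419], [12, 419], [81, 315], [75, 302], [77, 287], [87, 277], [103, 272], [105, 259], [122, 248]]
side red 68.0 [[217, 152], [211, 156], [212, 166], [218, 161]]
side teal 179.0 [[279, 148], [275, 152], [274, 175], [286, 183], [290, 177], [279, 171]]
side cream 92783.5 
side cream 2706.5 [[199, 32], [277, 38], [286, 3], [217, 0]]
side cream 264.5 [[309, 11], [297, 27], [298, 40], [309, 34]]
RU [ 591.7 -152.6  111.6]
RU [ 626.  -297.3  111.6]
FU [ 569.5 -159.6  144.4]
FU [ 602.6 -299.3  144.4]
L [ 528.8 -174.2  111.1]
L [ 560.6 -311.5  111.1]
```

View pics/t0c.png

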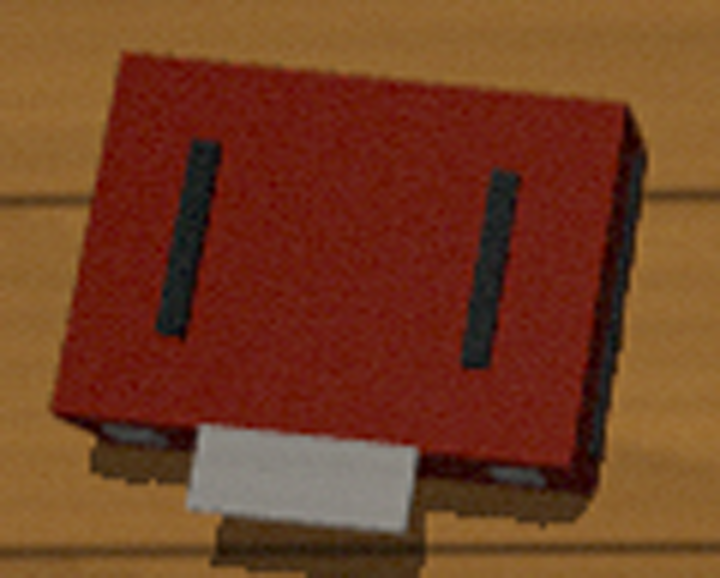

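View pics/s0c.png

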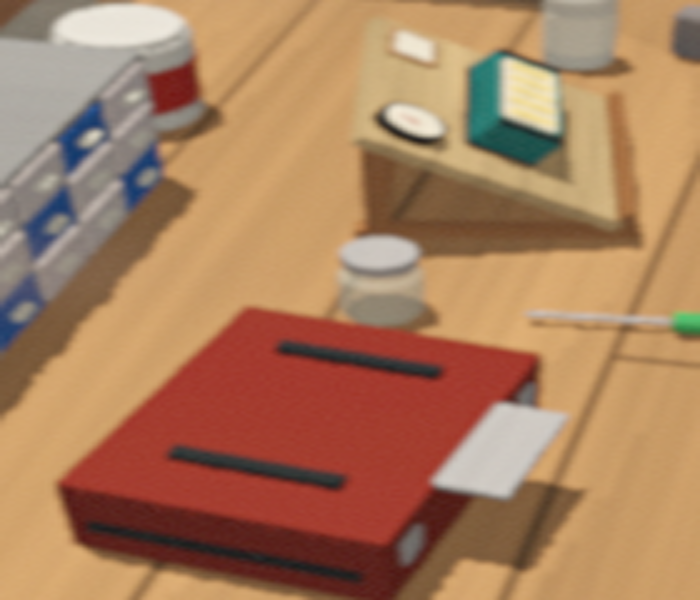

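```bash
cat >> h.py <<'E'
from scipy.spatial.transform import Rotation as Ro
def st():
    s=r.state(); return s, np.array(s['ee_pos']), Ro.from_rotvec(s['ee_rot']).as_matrix()
def to(target):
    s,p,M=st(); d=M.T@(np.array(target)-p)/150; print("t",round(s['t'],2),"p",p.round(1),"az_y",round(float(np.arctan2(M[1,1],M[0,1])),3),"M",M.round(3).tolist(),"q",s['joint_pos'].round(3),"F",s['wrist_force'].round(1),"-> shift",d.round(3)); return d
E
python3 - <<'E'
from h import *
for uv in((156,145),(144,209),(229,220),(238,154)): print(onz("top",uv,93).round(1))
z=lambda u,v:(135+u/6,135+v/5.5)
for uv in((200,425),(190,510),(405,533),(417,448)): print("tab",onz("top",z(*uv),93).round(1))
E
```

```text
[690.1 345.8  93. ]
[507.5 369.5  93. ]
[475.2 137.1  93. ]
[661.4 115.1  93. ]
tab [497.9 302.6  93. ]
tab [455.5 305.3  93. ]
tab [443.3 208.   93. ]
tab [485.5 203.8  93. ]
```

Emit:
move_arm:
  steps:
    - [[-0.1, -0.4, -0.3], -0.04]
    - [[-0.2, -0.8, -0.6], -0.08]
    - [[-0.3, -1, -0.8], -0.12]
    - [[-0.3, -1, -0.84], -0.16]
    - [[-0.3, -1, -0.84], -0.2]
    - [[-0.3, -1, -0.84], -0.24]

```text
t: 0.82
ee_pos: [280.8, -306.8, 289.1]
ee_rot: [1.605, 0.893, -1.601]
wrist_force: [-0.3, -1.2, 0.2]
opening: 1.001
```

```bash
python3 - <<'E'
from h import *
to((487,115,350))
E
```

```text
t 0.82 p [ 280.8 -306.8  289.1] az_y -0.553 M [[0.002, 0.851, -0.525], [-0.0, -0.525, -0.851], [-1.0, 0.002, -0.001]] q [-0.831  0.036 -0.137  1.396  0.002  1.293] F [-0.3 -1.2  0.2] -> shift [-0.404 -0.306 -3.116]
```

Emit:
move_arm:
  steps:
    - [[-0.1, -0.1, -0.27], -0.04]
    - [[-0.2, -0.2, -0.54], -0.08]
    - [[-0.3, -0.3, -0.8], -0.12]
    - [[-0.4, -0.3, -1], -0.16]
    - [[-0.4, -0.3, -1], -0.2]
    - [[-0.4, -0.3, -1], -0.24]

```text
t: 1.32
ee_pos: [322.6, -158.0, 348.4]
ee_rot: [1.062, 1.294, -1.061]
wrist_force: [-0.5, -0.3, 1.1]
opening: 0.999
```

```bash
python3 - <<'E'
from h import *
to((487,115,350))
E
```

```text
t 1.32 p [ 322.6 -158.   348.4] az_y 0.198 M [[0.002, 0.98, 0.197], [-0.001, 0.197, -0.98], [-1.0, 0.002, 0.001]] q [-0.456 -0.067 -0.088  1.548  0.     0.917] F [-0.5 -0.3  1.1] -> shift [-0.009  1.433 -1.568]
```

Emit:
move_arm:
  steps:
    - [[0, 0.2, -0.2], -0.01]
    - [[0, 0.4, -0.4], -0.01]
    - [[0, 0.6, -0.6], -0.01]
    - [[0, 0.8, -0.8], -0.01]
    - [[0, 1, -1], -0.01]
    - [[0, 1, -1], -0.01]

```text
t: 1.82
ee_pos: [444.4, 19.5, 346.4]
ee_rot: [1.045, 1.307, -1.043]
wrist_force: [-1.1, -0.1, -0.6]
opening: 0.998
```

Emit:
move_arm:
  steps:
    - [[0, 0.2, -0.2], 0]
    - [[0, 0.4, -0.4], 0]
    - [[0, 0.6, -0.6], 0]
    - [[0, 0.8, -0.6], 0]
    - [[0, 1, -0.6], 0]
    - [[0, 1, -0.6], 0]

```text
t: 2.32
ee_pos: [572.7, 136.3, 344.5]
ee_rot: [1.045, 1.306, -1.047]
wrist_force: [-0.4, -0.2, -0.8]
opening: 0.999
```

```bash
python3 - <<'E'
from h import *
to((780,180,350))
E
```

```text
t 2.32 p [572.7 136.3 344.5] az_y 0.22 M [[-0.002, 0.976, 0.218], [-0.0, 0.218, -0.976], [-1.0, -0.002, 0.0]] q [ 0.234  0.348  0.401  1.626 -0.     1.585] F [-0.4 -0.2 -0.8] -> shift [-0.039  1.412  0.017]
```

Emit:
move_arm:
  steps:
    - [[0, 0.25, 0], 0]
    - [[0, 0.5, 0], 0]
    - [[0, 0.75, 0], 0]
    - [[0, 1, 0], 0]
    - [[0, 1, 0], 0]

```text
t: 2.73
ee_pos: [718.7, 166.9, 343.5]
ee_rot: [1.046, 1.306, -1.05]
wrist_force: [1.6, -0.3, -1.3]
opening: 0.998
```

Emit:
move_arm:
  steps:
    - [[0, 0.25, 0], 0]
    - [[0, 0.5, 0], 0]
    - [[0, 0.75, 0], 0]
    - [[0, 1, 0], 0]
    - [[0, 1, 0], 0]

```text
t: 3.15
ee_pos: [701.5, 161.5, 375.1]
ee_rot: [1.008, 1.349, -1.1]
wrist_force: [3.9, 0.3, -3.9]
opening: 0.997
```

```bash
python3 - <<'E'
from h import *
to((780,180,350))
E
```

```text
t 3.15 p [701.5 161.5 375.1] az_y 0.217 M [[-0.068, 0.974, 0.216], [-0.016, 0.215, -0.976], [-0.998, -0.07, 0.001]] q [0.226 0.864 1.456 2.233 0.    1.58 ] F [ 3.9  0.3 -3.9] -> shift [ 0.129  0.548 -0.008]
```

Emit:
move_arm:
  steps:
    - [[0, 0, 0], 0]
    - [[0, 0, 0], 0]

```text
t: 3.32
ee_pos: [685.6, 157.9, 382.1]
ee_rot: [0.993, 1.365, -1.12]
wrist_force: [-0.9, -0.4, -0.4]
opening: 1.0
```

```bash
python3 - <<'E'
from h import *
to((780,180,350))
E
```

```text
t 3.32 p [685.6 157.9 382.1] az_y 0.217 M [[-0.093, 0.972, 0.215], [-0.021, 0.214, -0.977], [-0.995, -0.096, 0.001]] q [0.226 0.856 1.457 2.267 0.    1.58 ] F [-0.9 -0.4 -0.4] -> shift [ 0.151  0.664 -0.008]
```

Emit:
move_arm:
  steps:
    - [[0, -0.25, 0], 0]
    - [[0, -0.5, 0], 0]
    - [[0, -0.75, 0], 0]
    - [[0, -0.75, 0], 0]

```text
t: 3.65
ee_pos: [601.1, 139.7, 390.4]
ee_rot: [0.991, 1.366, -1.123]
wrist_force: [1.0, -0.1, 2.0]
opening: 0.999
```

```bash
python3 - <<'E'
from h import *
to((780,180,350))
E
```

```text
t 3.65 p [601.1 139.7 390.4] az_y 0.216 M [[-0.096, 0.972, 0.215], [-0.022, 0.214, -0.977], [-0.995, -0.099, 0.001]] q [0.228 0.522 0.798 1.945 0.    1.583] F [ 1.  -0.1  2. ] -> shift [ 0.147  1.243 -0.006]
```

```bash
cat >> h.py <<'E'
D=np.array([[.238,-.014,1.319,524.8,241.9],[.036,-.137,1.396,415.9,289.1],[-.067,-.088,1.548,359.2,348.4],[.348,.401,1.626,588.7,344.5],[.864,1.456,2.233,719.9,375.1],[.856,1.457,2.267,703.6,382.1],[.522,.798,1.945,617.1,390.4]])
def feat(q2,q3,q4):
    f=q2-q3;s=f+q4; S,C=np.sin,np.cos
    # params: z0, L1, L2, d2, L3
    return np.array([[0,S(q2),C(f),S(f),C(s)],[1,C(q2),-S(f),C(f),-S(s)]])
A=np.vstack([feat(*d[:3]) for d in D]); b=np.concatenate([d[3:] for d in D])
P,res,_,_=np.linalg.lstsq(A,b,rcond=None)
def fk(q2,q3,q4): return feat(q2,q3,q4)@P
E
python3 - <<'E'
from h import *
print(P,(A@P-b).round(1))
for s in (.6,.7,.8,.9,.96,1.1,1.3,1.57): print(s,fk(s-.81,1.46,2.27).round(0), "q3=1.0:",fk(s-2.27+1.0,1.0,2.27).round(0),"q3=.5",fk(s-2.27+.5,.5,2.27).round(0))
E
```

```text
[199.17025881 572.81847133 396.21244458  24.70366006 438.86416413] [ 0.   0.2  0.1 -0.2 -0.1 -0.2  0.  -0.1 -0.1 -0.1  0.1  0.1 -0.   0.3]
0.6 [179. 903.] q3=1.0: [-57. 792.] q3=.5 [-229.  567.]
0.7 [248. 882.] q3=1.0: [  2. 795.] q3=.5 [-191.  588.]
0.8 [315. 854.] q3=1.0: [ 62. 792.] q3=.5 [-151.  605.]
0.9 [379. 819.] q3=1.0: [120. 783.] q3=.5 [-110.  618.]
0.96 [416. 795.] q3=1.0: [155. 774.] q3=.5 [-85. 624.]
1.1 [495. 731.] q3=1.0: [234. 747.] q3=.5 [-25. 631.]
1.3 [591. 623.] q3=1.0: [338. 690.] q3=.5 [ 62. 628.]
1.57 [682. 450.] q3=1.0: [457. 582.] q3=.5 [174. 596.]
```

Emit:
move_arm:
  steps:
    - [[-0.25, -0.1, -0.01], -0.0045]
    - [[-0.5, -0.2, -0.01], -0.0045]
    - [[-0.75, -0.3, -0.01], -0.0045]
    - [[-1, -0.4, -0.01], -0.0045]
    - [[-1, -0.4, -0.01], -0.0045]

```text
t: 4.07
ee_pos: [538.7, 127.6, 519.5]
ee_rot: [1.006, 1.346, -1.08]
wrist_force: [-0.9, -0.7, 0.2]
opening: 1.001
```

Emit:
move_arm:
  steps:
    - [[-0.25, -0.1, 0], 0]
    - [[-0.5, -0.2, 0], 0]
    - [[-0.75, -0.3, 0], 0]
    - [[-1, -0.4, 0], 0]
    - [[-1, -0.4, 0], 0]

```text
t: 4.48
ee_pos: [467.8, 110.9, 562.9]
ee_rot: [1.022, 1.328, -1.06]
wrist_force: [0.3, 1.0, -0.2]
opening: 0.998
```

```bash
python3 - <<'E'
from h import *
to((405,95,795))
E
```

```text
t 4.48 p [467.8 110.9 562.9] az_y 0.23 M [[-0.028, 0.973, 0.228], [-0.006, 0.228, -0.974], [-1.0, -0.029, -0.001]] q [2.320e-01 3.530e-01 1.021e+00 2.267e+00 1.000e-03 1.573e+00] F [ 0.3  1.  -0.2] -> shift [-1.534 -0.476  0.007]
```

Emit:
move_arm:
  steps:
    - [[-1, 0.3, 0], 0]
    - [[-1, 0.3, 0], 0]
    - [[-1, 0.3, 0], 0]
    - [[-1, 0.3, 0], 0]
    - [[-1, 0.3, 0], 0]
    - [[-1, 0.3, 0], 0]

```text
t: 4.98
ee_pos: [471.2, 111.7, 574.2]
ee_rot: [1.044, 1.304, -1.032]
wrist_force: [0.3, -0.0, 0.0]
opening: 1.001
```

```bash
python3 - <<'E'
from h import *
to((405,95,795))
E
```

```text
t 4.98 p [471.2 111.7 574.2] az_y 0.229 M [[0.008, 0.974, 0.227], [0.003, 0.227, -0.974], [-1.0, 0.008, -0.001]] q [2.320e-01 3.470e-01 1.052e+00 2.267e+00 1.000e-03 1.574e+00] F [ 0.3 -0.   0. ] -> shift [-1.475 -0.443  0.007]
```

Emit:
move_arm:
  steps:
    - [[-1, 1, 0], 0]
    - [[-1, 1, 0], 0]

```text
t: 5.15
ee_pos: [502.2, 118.8, 575.1]
ee_rot: [1.065, 1.28, -1.004]
wrist_force: [0.4, -0.6, -1.1]
opening: 1.006
```

Emit:
move_arm:
  steps:
    - [[-1, 0, 0], 0]
    - [[-1, 0, 0], 0]

```text
t: 5.32
ee_pos: [480.5, 113.7, 594.4]
ee_rot: [1.081, 1.261, -0.982]
wrist_force: [-0.8, -0.7, 1.0]
opening: 1.0
```

```bash
python3 - <<'E'
from h import *
to((405,95,795))
E
```

```text
t 5.32 p [480.5 113.7 594.4] az_y 0.229 M [[0.073, 0.971, 0.227], [0.018, 0.226, -0.974], [-0.997, 0.076, -0.001]] q [2.320e-01 3.460e-01 1.118e+00 2.267e+00 1.000e-03 1.574e+00] F [-0.8 -0.7  1. ] -> shift [-1.373 -0.416  0.006]
```

Emit:
move_arm:
  steps:
    - [[-1, 0.45, 0], 0]

```text
t: 5.4
ee_pos: [481.6, 113.9, 605.1]
ee_rot: [1.098, 1.24, -0.958]
wrist_force: [-2.1, 0.0, -0.1]
opening: 0.995
```

Emit:
move_arm:
  steps:
    - [[-1, 0.45, 0], 0]

```text
t: 5.48
ee_pos: [484.5, 114.5, 614.5]
ee_rot: [1.114, 1.22, -0.935]
wrist_force: [0.1, 0.8, 0.3]
opening: 0.999
```

Emit:
move_arm:
  steps:
    - [[-1, 0.45, 0], 0]
    - [[-1, 0.45, 0], 0]

```text
t: 5.65
ee_pos: [485.0, 114.5, 627.8]
ee_rot: [1.133, 1.195, -0.906]
wrist_force: [-0.3, 0.1, 0.2]
opening: 0.994
```

Emit:
move_arm:
  steps:
    - [[-1, 0.45, 0], 0]
    - [[-1, 0.45, 0], 0]

```text
t: 5.82
ee_pos: [484.4, 114.2, 640.0]
ee_rot: [1.151, 1.172, -0.879]
wrist_force: [-0.8, -0.1, 0.3]
opening: 1.0
```

```bash
python3 - <<'E'
from h import *
to((405,95,795))
E
```

```text
t 5.82 p [484.4 114.2 640. ] az_y 0.229 M [[0.203, 0.952, 0.227], [0.049, 0.222, -0.974], [-0.978, 0.209, -0.001]] q [2.310e-01 3.240e-01 1.231e+00 2.267e+00 1.000e-03 1.573e+00] F [-0.8 -0.1  0.3] -> shift [-1.124 -0.317  0.003]
```

Emit:
move_arm:
  steps:
    - [[-1, 0.2, 0], 0]

```text
t: 5.9
ee_pos: [477.2, 112.5, 649.7]
ee_rot: [1.161, 1.158, -0.863]
wrist_force: [1.1, -0.3, -0.5]
opening: 1.001
```

Emit:
move_arm:
  steps:
    - [[-1, 0.2, 0], 0]

```text
t: 5.98
ee_pos: [466.3, 109.9, 663.9]
ee_rot: [1.176, 1.138, -0.84]
wrist_force: [0.2, -0.0, 0.8]
opening: 0.999
```

Emit:
move_arm:
  steps:
    - [[-1, 0.2, 0], 0]

```text
t: 6.07
ee_pos: [455.3, 107.2, 677.3]
ee_rot: [1.191, 1.117, -0.817]
wrist_force: [0.2, 0.2, 0.2]
opening: 0.999
```

Emit:
move_arm:
  steps:
    - [[-1, 0.2, 0], 0]

```text
t: 6.15
ee_pos: [444.3, 104.6, 690.0]
ee_rot: [1.204, 1.098, -0.794]
wrist_force: [-0.7, -0.6, 0.0]
opening: 1.001
```

Emit:
move_arm:
  steps:
    - [[-1, 0.2, 0], 0]

```text
t: 6.23
ee_pos: [433.3, 102.0, 701.9]
ee_rot: [1.217, 1.079, -0.773]
wrist_force: [0.2, -0.1, 0.7]
opening: 1.0
```

Emit:
move_arm:
  steps:
    - [[-1, 0.2, 0], 0]

```text
t: 6.32
ee_pos: [422.0, 99.3, 713.4]
ee_rot: [1.229, 1.06, -0.752]
wrist_force: [-0.2, 0.4, 0.8]
opening: 0.998
```

```bash
python3 - <<'E'
from h import *
to((405,95,795))
E
```

```text
t 6.32 p [422.   99.3 713.4] az_y 0.228 M [[0.358, 0.906, 0.227], [0.085, 0.211, -0.974], [-0.93, 0.368, -0.002]] q [2.300e-01 1.870e-01 1.259e+00 2.267e+00 1.000e-03 1.573e+00] F [-0.2  0.4  0.8] -> shift [-0.549  0.091  0.001]
```

Emit:
move_arm:
  steps:
    - [[-1, 0.2, 0], 0]

```text
t: 6.4
ee_pos: [410.4, 96.5, 724.5]
ee_rot: [1.241, 1.042, -0.731]
wrist_force: [-0.6, -0.8, -0.6]
opening: 1.001
```

Emit:
move_arm:
  steps:
    - [[-1, 0.2, 0], 0]

```text
t: 6.48
ee_pos: [398.4, 93.7, 735.3]
ee_rot: [1.253, 1.023, -0.711]
wrist_force: [0.7, -0.0, -0.8]
opening: 1.003
```

Emit:
move_arm:
  steps:
    - [[-1, 0.2, 0], 0]

```text
t: 6.57
ee_pos: [385.9, 90.7, 745.9]
ee_rot: [1.265, 1.005, -0.69]
wrist_force: [1.1, 0.2, -0.5]
opening: 0.999
```

Emit:
move_arm:
  steps:
    - [[-1, 0.2, 0], 0]

```text
t: 6.65
ee_pos: [373.1, 87.7, 756.3]
ee_rot: [1.276, 0.986, -0.669]
wrist_force: [0.4, 0.1, 0.4]
opening: 1.001
```

Emit:
move_arm:
  steps:
    - [[-1, 0.2, 0], 0]

```text
t: 6.73
ee_pos: [359.8, 84.5, 766.3]
ee_rot: [1.287, 0.967, -0.648]
wrist_force: [0.7, 0.3, 0.8]
opening: 0.999
```

Emit:
move_arm:
  steps:
    - [[-1, 0.2, 0], 0]

```text
t: 6.82
ee_pos: [346.2, 81.3, 776.1]
ee_rot: [1.298, 0.948, -0.627]
wrist_force: [-0.8, 0.2, 0.4]
opening: 1.0
```

Emit:
move_arm:
  steps:
    - [[-1, 0.2, 0], 0]

```text
t: 6.9
ee_pos: [332.2, 78.0, 785.5]
ee_rot: [1.309, 0.929, -0.606]
wrist_force: [0.8, -0.0, 0.1]
opening: 1.002
```

```bash
python3 - <<'E'
from h import *
to((405,95,795))
E
```

```text
t 6.9 p [332.2  78.  785.5] az_y 0.228 M [[0.521, 0.823, 0.227], [0.123, 0.191, -0.974], [-0.844, 0.536, -0.002]] q [2.290e-01 2.000e-02 1.281e+00 2.267e+00 2.000e-03 1.572e+00] F [ 0.8 -0.   0.1] -> shift [ 0.213  0.455 -0.   ]
```

Emit:
move_arm:
  steps:
    - [[-1, 0.2, 0], 0]

```text
t: 6.98
ee_pos: [318.0, 74.7, 794.5]
ee_rot: [1.32, 0.91, -0.585]
wrist_force: [0.0, 0.2, 0.3]
opening: 1.001
```

Emit:
move_arm:
  steps:
    - [[0, 0, 0], 0]

```text
t: 7.07
ee_pos: [314.9, 73.9, 796.8]
ee_rot: [1.323, 0.905, -0.58]
wrist_force: [-1.5, 0.5, 0.3]
opening: 0.999
```

```bash
python3 - <<'E'
from h import *
s,p,M=st(); print(np.arcsin(M[2,1]))
to((405,95,795))
E
```

```text
0.5994640799712617
t 7.07 p [314.9  73.9 796.8] az_y 0.228 M [[0.549, 0.804, 0.227], [0.13, 0.186, -0.974], [-0.826, 0.564, -0.002]] q [ 2.290e-01 -9.000e-03  1.287e+00  2.267e+00  2.000e-03  1.572e+00] F [-1.5  0.5  0.3] -> shift [ 0.358  0.503 -0.   ]
```

```bash
cat >> h.py <<'E'
H=np.array([674.5,231.5,85.]); ps=-.13
cx=np.array([np.cos(ps),np.sin(ps),0]); Z=np.array([0,0,1.])
def lidT(phi,rho=215,phase=None):
    a=np.array([.53,-.826]); m=np.array([.82,.53])
    if phi<np.radians(55): e=232*np.array([-np.cos(phi),np.sin(phi)])+15*a-9*m
    else: e=rho*np.array([-np.cos(phi),np.sin(phi)])+9*np.array([-np.sin(phi),-np.cos(phi)])
    return H+cx*e[0]+Z*e[1]
def tcp_from_tip(T):
    s,p,M=st(); return np.array(T)-11*M[:,0]
def lst(ps_):
    s,p,M=st(); print("t",round(s['t'],2),"p",p.round(1),"F",s['wrist_force'].round(1),"op",round(s['opening'],2))
    for q in ps_: print(np.array(q).round(0), (M.T@(np.array(q)-p)/150).round(2))
E
python3 - <<'E'
from h import *
W=[tcp_from_tip(lidT(0)+cx*(-22)-Z*30)]+[tcp_from_tip(lidT(np.radians(d))) for d in (0,15,30,45,54,60,70,80,90,97,102)]
lst(W)
# reach check
for w in W:
    rr=np.hypot(w[0],w[1])-439*.564; zz=w[2]+439*.826-199; print(round(np.hypot(rr,zz)),end=' ')
E
```

```text
t 7.07 p [314.9  73.9 796.8] F [-1.5  0.5  0.3] op 1.0
[417. 263.  47.] [ 4.67 -2.04 -1.06]
[439. 260.  77.] [ 4.58 -1.81 -1.01]
[447. 259. 137.] [ 4.28 -1.54 -0.99]
[470. 256. 193.] [ 4.05 -1.21 -0.94]
[506. 251. 241.] [ 3.91 -0.84 -0.85]
[534. 248. 265.] [ 3.88 -0.61 -0.79]
[554. 245. 276.] [ 3.89 -0.46 -0.74]
[587. 241. 293.] [ 3.91 -0.23 -0.66]
[623. 236. 304.] [ 3.98 -0.   -0.58]
[660. 231. 309.] [ 4.08  0.21 -0.49]
[686. 228. 309.] [ 4.18  0.34 -0.43]
[704. 225. 306.] [ 4.26  0.43 -0.39]
323 356 403 458 514 547 567 599 628 654 670 680
```

Emit:
move_arm:
  steps:
    - [[0.25, -0.12, -0.06], 0]
    - [[0.5, -0.25, -0.12], 0]
    - [[0.75, -0.37, -0.18], 0]
    - [[1, -0.5, -0.25], 0]
    - [[1, -0.5, -0.25], 0]
  fingers: 1

```text
t: 7.48
ee_pos: [329.5, 106.1, 671.8]
ee_rot: [1.32, 0.911, -0.587]
wrist_force: [0.7, -0.1, 0.6]
opening: 0.301
```

Emit:
move_arm:
  steps:
    - [[0.25, -0.12, -0.06], 0]
    - [[0.5, -0.25, -0.12], 0]
    - [[0.75, -0.37, -0.18], 0]
    - [[1, -0.5, -0.25], 0]
    - [[1, -0.5, -0.25], 0]

```text
t: 7.9
ee_pos: [338.2, 146.8, 495.4]
ee_rot: [1.308, 0.922, -0.6]
wrist_force: [0.4, -0.2, -1.2]
opening: -0.002
```

Emit:
move_arm:
  steps:
    - [[0.25, -0.12, -0.06], 0]
    - [[0.5, -0.25, -0.12], 0]
    - [[0.75, -0.37, -0.18], 0]
    - [[1, -0.5, -0.25], 0]
    - [[1, -0.5, -0.25], 0]

```text
t: 8.32
ee_pos: [351.2, 188.4, 334.2]
ee_rot: [1.312, 0.917, -0.595]
wrist_force: [-0.9, -1.5, -1.2]
opening: 0.001
```

```bash
python3 - <<'E'
from h import *
W=[tcp_from_tip(lidT(0)+cx*(-22)-Z*30)]+[tcp_from_tip(lidT(np.radians(d))) for d in (0,15,30)]
lst(W); s,p,M=st(); print(M.round(3),s['joint_pos'].round(2))
cv2.imwrite("pics/w1.png",r.snapshot("wrist")[:,:,::-1])
cv2.imwrite("pics/s1.png",r.snapshot("side")[:,:,::-1])
E
```

```text
t 8.32 p [351.2 188.4 334.2] F [-0.9 -1.5 -1.2] op 0.0
[417. 263.  47.] [ 1.9  -0.6  -0.39]
[439. 260.  77.] [ 1.81 -0.37 -0.33]
[447. 259. 137.] [ 1.5  -0.11 -0.32]
[470. 256. 193.] [ 1.27  0.21 -0.26]
[[ 0.534  0.814  0.228]
 [ 0.124  0.192 -0.974]
 [-0.836  0.549  0.002]] [ 0.67 -0.4  -0.52  0.92 -0.23  1.94]
```

View pics/w1.png

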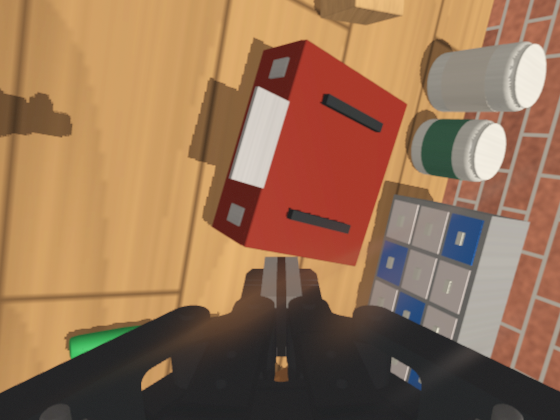

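View pics/s1.png

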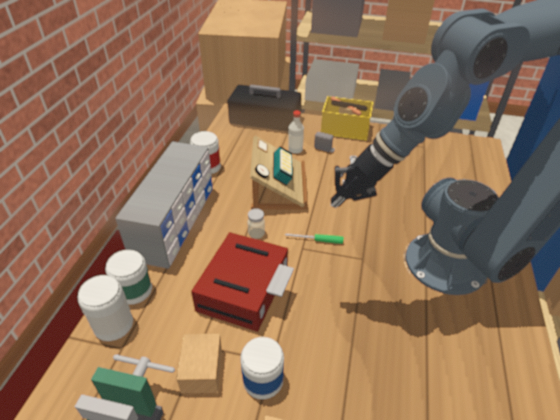

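Emit:
move_arm:
  steps:
    - [[0.25, -0.08, -0.05], 0]
    - [[0.5, -0.16, -0.1], 0]
    - [[0.75, -0.24, -0.15], 0]
    - [[0.95, -0.3, -0.2], 0]
    - [[0.95, -0.3, -0.2], 0]

```text
t: 8.83
ee_pos: [388.7, 229.2, 196.0]
ee_rot: [1.317, 0.913, -0.589]
wrist_force: [-1.3, -1.4, -0.7]
opening: 0.002
```

Emit:
move_arm:
  steps:
    - [[0.25, -0.08, -0.05], 0]
    - [[0.5, -0.16, -0.1], 0]
    - [[0.75, -0.24, -0.15], 0]
    - [[0.95, -0.3, -0.2], 0]
    - [[0.95, -0.3, -0.2], 0]
    - [[0.95, -0.3, -0.2], 0]

```text
t: 9.33
ee_pos: [423.2, 268.5, 54.6]
ee_rot: [1.318, 0.912, -0.588]
wrist_force: [0.2, -0.3, 0.1]
opening: -0.004
```

```bash
python3 - <<'E'
from h import *
W=[tcp_from_tip(lidT(0)+cx*(-22)-Z*30)]+[tcp_from_tip(lidT(np.radians(d))) for d in (0,8,15,22,30,38,45,54,60,70,80,90,97,102)]
lst(W); s,p,M=st(); print(M.round(3),s['joint_pos'].round(2))
cv2.imwrite("pics/w2.png",r.snapshot("wrist")[:,:,::-1])
cv2.imwrite("pics/s2.png",cv2.resize(r.snapshot("side")[180:360,150:390,::-1],None,fx=3,fy=3))
E
```

```text
t 9.33 p [423.2 268.5  54.6] F [ 0.2 -0.3  0.1] op -0.0
[417. 263.  47.] [ 0.02 -0.07  0.03]
[439. 260.  77.] [-0.07  0.16  0.08]
[441. 260. 109.] [-0.24  0.29  0.08]
[447. 259. 137.] [-0.38  0.42  0.1 ]
[456. 258. 164.] [-0.5   0.57  0.12]
[470. 256. 193.] [-0.61  0.75  0.15]
[488. 254. 220.] [-0.7   0.94  0.19]
[506. 251. 241.] [-0.75  1.12  0.24]
[534. 248. 265.] [-0.78  1.35  0.3 ]
[554. 245. 276.] [-0.77  1.5   0.35]
[587. 241. 293.] [-0.75  1.73  0.43]
[623. 236. 304.] [-0.69  1.96  0.51]
[660. 231. 309.] [-0.59  2.17  0.6 ]
[686. 228. 309.] [-0.5   2.31  0.66]
[704. 225. 306.] [-0.42  2.4   0.7 ]
[[ 0.541  0.81   0.227]
 [ 0.127  0.188 -0.974]
 [-0.831  0.556 -0.001]] [ 0.72  0.14 -0.96 -0.06 -0.26  1.99]
```

View pics/w2.png

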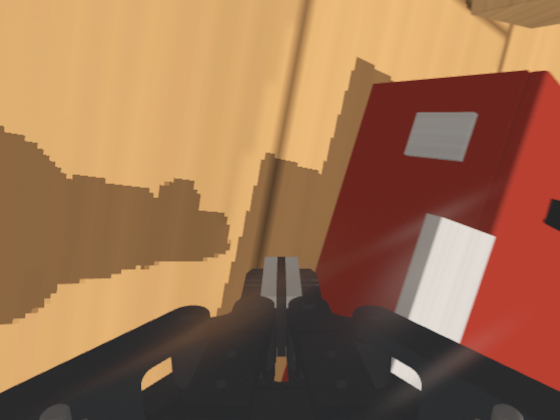

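View pics/s2.png

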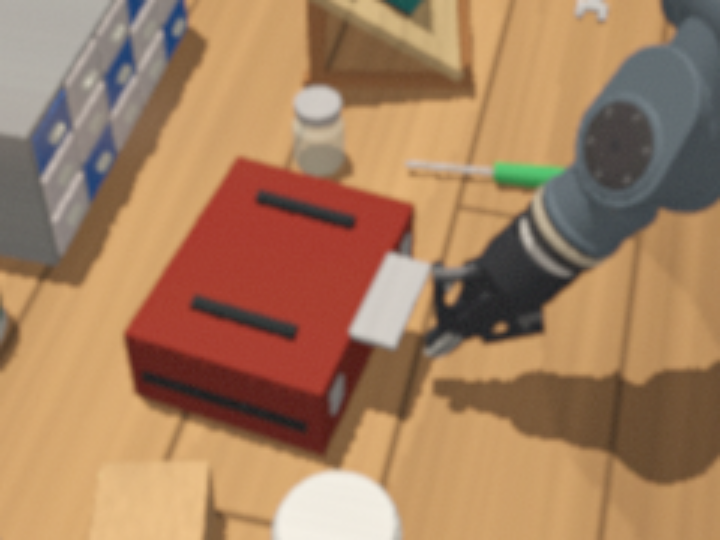

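Emit:
move_arm:
  steps:
    - [[-0.05, 0.16, 0.06], 0]
    - [[-0.15, 0.23, 0.07], 0]
    - [[-0.24, 0.3, 0.08], 0]
    - [[-0.38, 0.43, 0.1], 0]
    - [[-0.5, 0.58, 0.12], 0]
    - [[-0.61, 0.76, 0.15], 0]
    - [[-0.69, 0.95, 0.19], 0]
    - [[-0.69, 0.95, 0.19], 0]

```text
t: 10.1
ee_pos: [491.5, 254.3, 231.3]
ee_rot: [1.33, 0.903, -0.574]
wrist_force: [-7.5, -0.1, 7.1]
opening: -0.003
```

```bash
python3 - <<'E'
from h import *
W=[tcp_from_tip(lidT(np.radians(d))) for d in (38,45,54,60,70,80,90,97,102)]
lst(W); s,p,M=st(); print(M.round(3),s['joint_pos'].round(2))
cv2.imwrite("pics/s3.png",cv2.resize(r.snapshot("side")[130:360,150:430,::-1],None,fx=2.6,fy=2.6))
E
```

```text
t 10.1 p [491.5 254.3 231.3] F [-7.5 -0.1  7.1] op -0.0
[488. 254. 220.] [ 0.05 -0.07 -0.  ]
[506. 251. 241.] [-0.    0.11  0.04]
[534. 248. 265.] [-0.03  0.34  0.11]
[554. 245. 276.] [-0.02  0.49  0.15]
[587. 241. 293.] [0.   0.73 0.23]
[623. 236. 304.] [0.07 0.95 0.31]
[659. 231. 309.] [0.17 1.16 0.4 ]
[686. 228. 309.] [0.27 1.3  0.46]
[704. 225. 306.] [0.35 1.38 0.5 ]
[[ 0.554  0.801  0.226]
 [ 0.135  0.182 -0.974]
 [-0.822  0.57  -0.007]] [ 0.58 -0.07 -0.59  0.47 -0.19  1.87]
```

View pics/s3.png

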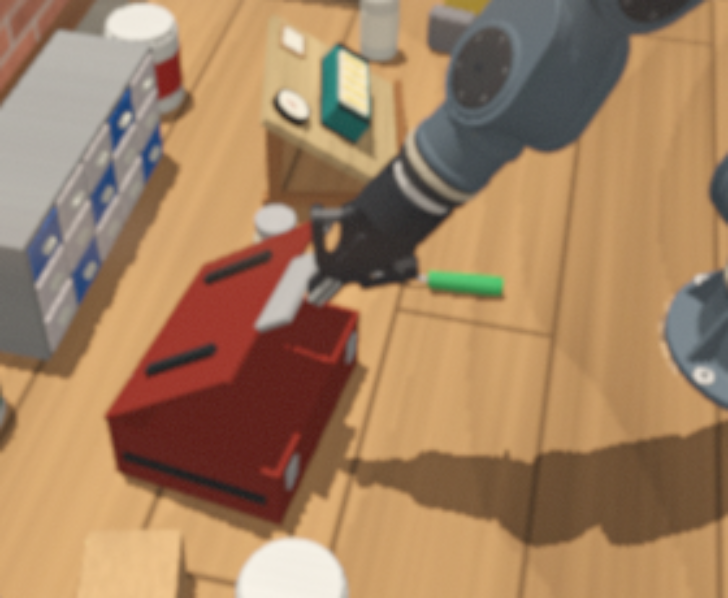

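Emit:
move_arm:
  steps:
    - [[0, 0.11, 0.04], 0]
    - [[-0.03, 0.22, 0.07], 0]
    - [[-0.03, 0.34, 0.11], 0]
    - [[-0.02, 0.49, 0.15], 0]
    - [[0, 0.61, 0.19], 0]
    - [[0, 0.73, 0.23], 0]
    - [[0.03, 0.84, 0.27], 0]
    - [[0.07, 0.95, 0.31], 0]
    - [[0.07, 0.95, 0.31], 0]

```text
t: 10.9
ee_pos: [624.4, 236.6, 304.6]
ee_rot: [1.331, 0.896, -0.57]
wrist_force: [1.6, 0.4, 1.0]
opening: 0.0
```

```bash
python3 - <<'E'
from h import *
W=[tcp_from_tip(lidT(np.radians(d))) for d in (80,90,97,102,106)]
lst(W); s,p,M=st(); print(M.round(3),s['joint_pos'].round(2))
cv2.imwrite("pics/s4.png",cv2.resize(r.snapshot("side")[130:360,150:430,::-1],None,fx=2.6,fy=2.6))
E
```

```text
t 10.9 p [624.4 236.6 304.6] F [1.6 0.4 1. ] op 0.0
[623. 236. 304.] [-0.01 -0.01  0.  ]
[659. 231. 309.] [0.1  0.2  0.09]
[685. 228. 308.] [0.2  0.33 0.15]
[704. 225. 306.] [0.28 0.42 0.19]
[719. 223. 303.] [0.35 0.48 0.23]
[[ 0.56   0.797  0.226]
 [ 0.134  0.182 -0.974]
 [-0.818  0.575 -0.005]] [ 0.41  0.07 -0.27  0.63 -0.1   1.72]
```

View pics/s4.png

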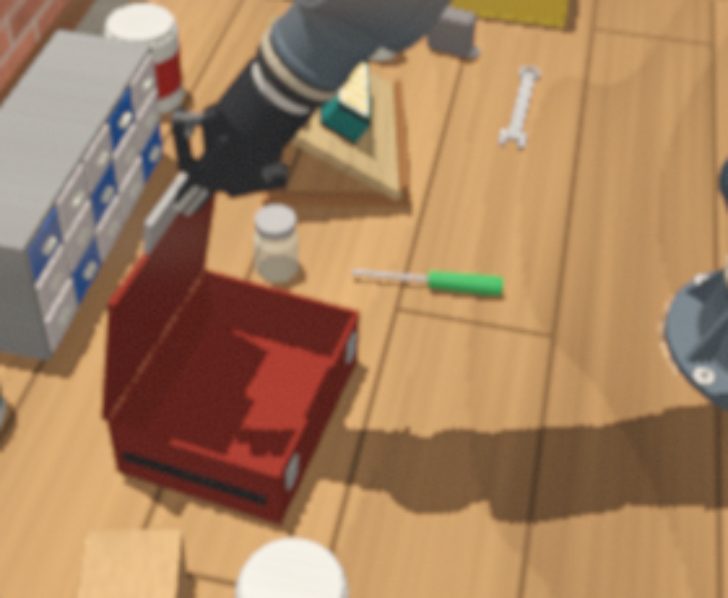

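Emit:
move_arm:
  steps:
    - [[0.05, 0.1, 0.04], 0]
    - [[0.1, 0.2, 0.09], 0]
    - [[0.15, 0.27, 0.12], 0]
    - [[0.2, 0.33, 0.15], 0]
    - [[0.24, 0.38, 0.17], 0]
    - [[0.28, 0.42, 0.19], 0]
    - [[0.28, 0.42, 0.19], 0]

```text
t: 11.53
ee_pos: [699.6, 224.9, 289.0]
ee_rot: [1.319, 0.912, -0.588]
wrist_force: [-0.5, 0.3, -0.4]
opening: 0.004
```

```bash
python3 - <<'E'
from h import *
s,p,M=st(); print(M.round(3),s['joint_pos'].round(2))
cv2.imwrite("pics/s5.png",cv2.resize(r.snapshot("side")[130:360,150:430,::-1],None,fx=2.6,fy=2.6))
E
```

```text
[[ 0.541  0.81   0.227]
 [ 0.127  0.187 -0.974]
 [-0.831  0.556 -0.002]] [ 0.33  0.2  -0.14  0.65 -0.06  1.66]
```

View pics/s5.png

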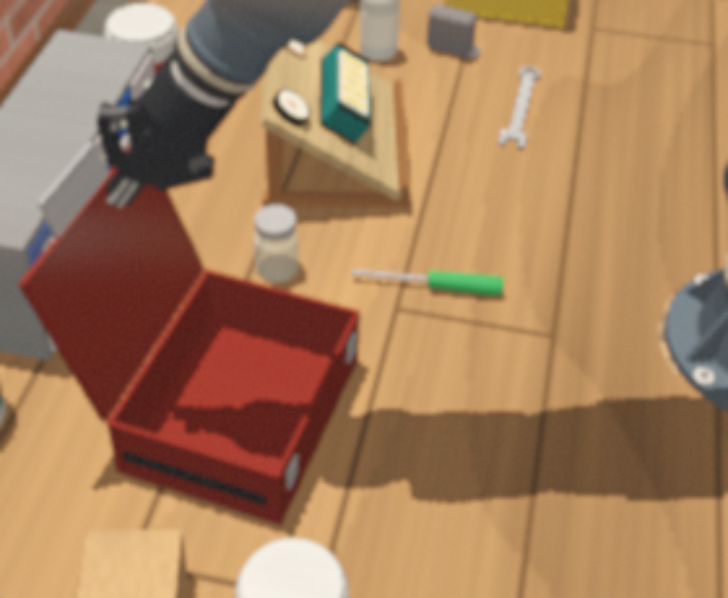

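Emit:
move_arm:
  steps:
    - [[-0.12, -0.15, 0.18], 0]
    - [[-0.2, -0.3, 0.4], 0]
    - [[-0.25, -0.45, 0.65], 0]
    - [[-0.25, -0.64, 0.9], 0]
    - [[-0.25, -0.64, 0.93], 0]

```text
t: 12.0
ee_pos: [628.5, 63.3, 264.4]
ee_rot: [1.318, 0.914, -0.592]
wrist_force: [-0.6, 0.1, -1.0]
opening: 0.005
```

Emit:
move_arm:
  steps:
    - [[-0.06, -0.16, 0.23], 0]
    - [[-0.12, -0.32, 0.46], 0]
    - [[-0.18, -0.48, 0.7], 0]
    - [[-0.24, -0.64, 0.93], 0]
    - [[-0.24, -0.64, 0.93], 0]
  fingers: -1

```text
t: 12.42
ee_pos: [564.0, -95.9, 241.9]
ee_rot: [1.32, 0.911, -0.593]
wrist_force: [0.4, -0.0, 0.3]
opening: 0.706
```

Emit:
move_arm:
  steps:
    - [[-0.06, -0.16, 0.23], 0]
    - [[-0.12, -0.32, 0.46], 0]
    - [[-0.18, -0.48, 0.7], 0]
    - [[-0.24, -0.64, 0.93], 0]
    - [[-0.24, -0.64, 0.93], 0]
    - [[-0.24, -0.64, 0.93], 0]

```text
t: 12.92
ee_pos: [500.4, -252.6, 218.8]
ee_rot: [1.321, 0.911, -0.591]
wrist_force: [0.4, 0.9, -0.5]
opening: 1.002
```

```bash
python3 - <<'E'
from h import *
to((503,-251,218))
s,p,M=st(); print(M.round(4).tolist(),np.arcsin(M[2,1]))
cv2.imwrite("pics/w6.png",r.snapshot("wrist")[:,:,::-1])
cv2.imwrite("pics/s6.png",cv2.resize(r.snapshot("side")[90:360,150:430,::-1],None,fx=2.2,fy=2.2))
E
```

```text
t 12.92 p [ 500.4 -252.6  218.8] az_y 0.223 M [[0.541, 0.811, 0.223], [0.126, 0.184, -0.975], [-0.832, 0.555, -0.003]] q [-0.705  0.067 -0.445  0.681  0.463  0.731] F [ 0.4  0.9 -0.5] -> shift [ 0.015  0.013 -0.006]
[[0.5406, 0.8111, 0.2233], [0.1265, 0.184, -0.9748], [-0.8317, 0.5552, -0.0031]] 0.5886315430126751
```

View pics/w6.png

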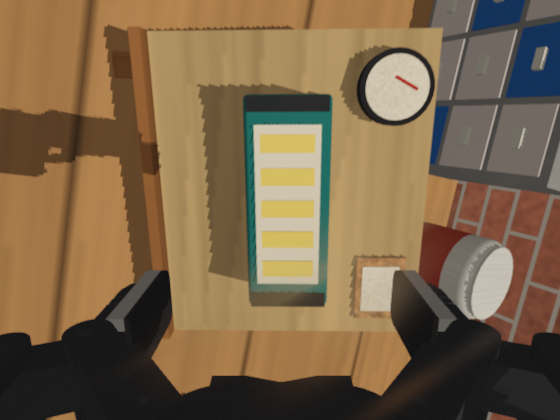

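View pics/s6.png

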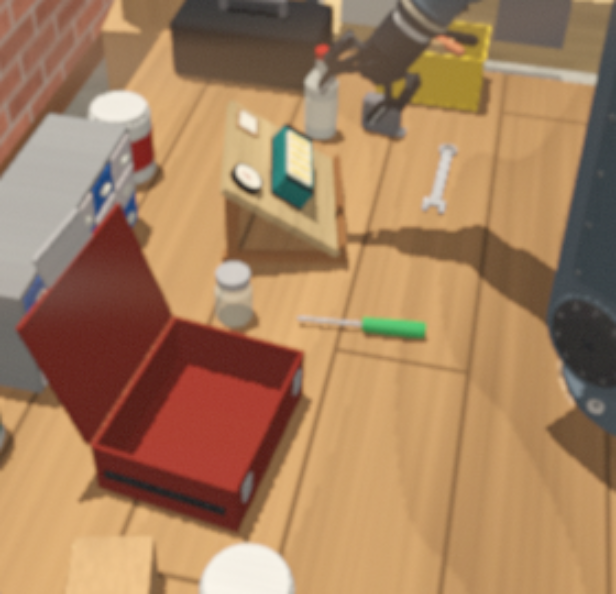

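```bash
cat >> h.py <<'E'
def wray(uv):
    c=r.camera_info("wrist"); f=210/np.tan(np.radians(c['fov_y']/2)); T=c['tool_from_camera']
    return T[:3,3],T[:3,:3]@np.array([(uv[0]-c['cx'])/f,(uv[1]-c['cy'])/f,1])
def wonx(uv,d):
    o,v=wray(uv); return o+v*(d-o[0])/v[0]
E
python3 - <<'E'
from h import *
im=cv2.imread("pics/w6.png"); h=cv2.cvtColor(im,cv2.COLOR_BGR2HSV)
m=cv2.inRange(h,(78,120,30),(98,255,255)); ys,xs=np.where(m)
sel=(ys>120)&(ys<280)
for y in (130,170,200,240,275): 
    q=xs[ys==y]; print(y,q.min(),q.max())
C=[(244,97),(331,95),(325.5,306),(250,304)]
for d in(100,110,120):
    P4=[wonx(c,d) for c in C]; print(d,[p.round(1)[1:].tolist() for p in P4],np.linalg.norm(P4[0]-P4[1]).round(1),np.linalg.norm(P4[3]-P4[2]).round(1),np.linalg.norm(P4[0]-P4[3]).round(1))
E
```

```text
130 245 330
170 246 329
200 247 328
240 248 254Traceback (most recent call last):
  File "<stdin>", line 6, in <module>
    return umr_minimum(a, axis, None, out, keepdims, initial, where)
ValueError: zero-size array to reduction operation minimum which has no identity
```

```bash
python3 - <<'E'
from h import *
C=[(244,97),(331,95),(325.5,306),(250,304)]
for d in(100,107,114,120):
    P4=[wonx(c,d) for c in C]; print(d,[p.round(1)[1:].tolist() for p in P4],np.linalg.norm(P4[0]-P4[1]).round(1),np.linalg.norm(P4[3]-P4[2]).round(1),np.linalg.norm(P4[0]-P4[3]).round(1))
# board corners (face)
for d in (140,150,160):
    print(d,[wonx(c,d).round(1)[1:].tolist() for c in [(149,30),(442,30),(418,330),(172,332)]])
E
```

```text
100 [[-22.0, -76.8], [30.3, -77.9], [31.5, 63.1], [-21.4, 61.5]] 52.3 52.9 138.2
107 [[-22.7, -77.1], [31.2, -78.2], [32.4, 67.0], [-22.1, 65.4]] 53.9 54.5 142.4
114 [[-23.3, -77.4], [32.1, -78.6], [33.4, 70.9], [-22.7, 69.2]] 55.5 56.1 146.6
120 [[-23.9, -77.6], [32.9, -78.9], [34.2, 74.3], [-23.3, 72.5]] 56.8 57.5 150.2
140 [[-88.7, -121.5], [109.0, -121.6], [115.2, 107.9], [-91.1, 109.7]]
150 [[-92.0, -123.5], [113.0, -123.6], [119.5, 114.3], [-94.5, 116.1]]
160 [[-95.2, -125.6], [117.0, -125.6], [123.7, 120.8], [-97.8, 122.6]]
```

Emit:
move_arm:
  steps:
    - [[0.25, 0.03, -0.02], 0]
    - [[0.4, 0.03, -0.02], 0]
    - [[0.4, 0.03, -0.02], 0]
    - [[0.4, 0.03, -0.02], 0]

```text
t: 13.35
ee_pos: [536.9, -236.4, 171.3]
ee_rot: [1.318, 0.916, -0.586]
wrist_force: [-0.5, -0.6, 0.2]
opening: 1.0
```

```bash
python3 - <<'E'
from h import *
to((503,-251,218))
s,p,M=st(); print(np.arcsin(M[2,1]))
cv2.imwrite("pics/w7.png",r.snapshot("wrist")[:,:,::-1])
E
```

```text
t 13.35 p [ 536.9 -236.4  171.3] az_y 0.23 M [[0.539, 0.81, 0.231], [0.131, 0.19, -0.973], [-0.832, 0.555, -0.004]] q [-0.63   0.14  -0.502  0.522  0.437  0.801] F [-0.5 -0.6  0.2] -> shift [-0.393 -0.029  0.042]
0.5882236829218964
```

View pics/w7.png

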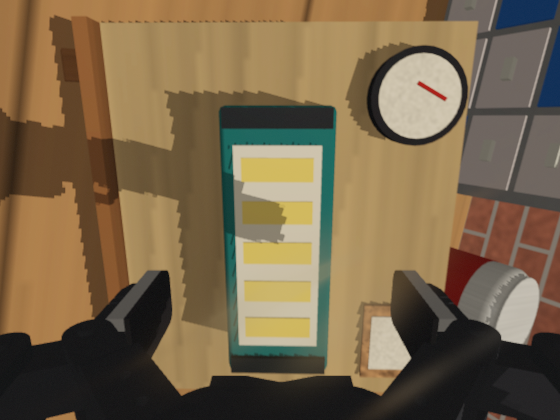

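```bash
python3 - <<'E'
from h import *
C=[(219.5,106),(336,106),(326.5,372),(228,371)]
for d in(50,55,60,65):
    P4=[wonx(c,d) for c in C]; print(d,[p.round(1)[1:].tolist() for p in P4],np.linalg.norm(P4[0]-P4[1]).round(1),np.linalg.norm(P4[3]-P4[2]).round(1),np.linalg.norm(P4[0]-P4[3]).round(1))
# triangulate stuff over two wrist poses
from scipy.spatial.transform import Rotation as Ro
M1=np.array([[0.5406, 0.8111, 0.2233], [0.1265, 0.184, -0.9748], [-0.8317, 0.5552, -0.0031]]);p1=np.array([500.4,-252.6,218.8])
s,p,M=st()
for a,b in zip([(244,97),(331,95),(325.5,306),(250,304)],C):
    o1,d1=wray(a);o1=p1+M1@o1;d1=M1@d1; o2,d2=wray(b);o2=p+M@o2;d2=M@d2
    k=np.linalg.lstsq(np.stack([d1,-d2],1),o2-o1,rcond=None)[0]; X=(o1+d1*k[0]+o2+d2*k[1])/2
    print(X.round(1),(M.T@(X-p)).round(1),np.linalg.norm(o1+d1*k[0]-o2-d2*k[1]).round(1))
E
```

```text
50 [[-29.0, -70.6], [26.3, -70.6], [26.6, 77.7], [-30.6, 77.0]] 55.3 57.2 147.5
55 [[-29.8, -70.7], [27.0, -70.7], [27.3, 81.7], [-31.4, 80.9]] 56.9 58.7 151.6
60 [[-30.6, -70.8], [27.7, -70.8], [28.1, 85.6], [-32.2, 84.9]] 58.4 60.3 155.6
65 [[-31.4, -70.9], [28.5, -70.9], [28.8, 89.6], [-33.1, 88.8]] 59.9 61.9 159.7
[ 526.4 -166.9  110.2] [ 55.1 -29.9 -70.7] 0.1
[ 537.5 -165.8  181.8] [  1.8  19.1 -69.5] 0.5
[ 596.6 -296.6  151.1] [42.2 25.  71.5] 0.9
[ 549.5 -302.8  125.6] [ 37.2 -28.5  66.8] 0.1
```

Emit:
move_arm:
  steps:
    - [[0.1, -0.01, 0.035], 0]
    - [[0.22, -0.01, 0.035], 0]
    - [[0.34, -0.01, 0.035], 0]
    - [[0.42, -0.01, 0.035], 0]
    - [[0.48, -0.01, 0.035], 0]
    - [[0.48, -0.01, 0.035], 0]

```text
t: 13.9
ee_pos: [576.0, -234.5, 111.2]
ee_rot: [1.318, 0.913, -0.587]
wrist_force: [0.0, 0.3, 0.5]
opening: 0.999
```

```bash
python3 - <<'E'
from h import *
to((503,-251,218))
s,p,M=st(); print(np.arcsin(M[2,1]))
cv2.imwrite("pics/w8.png",r.snapshot("wrist")[:,:,::-1])
cv2.imwrite("pics/s8.png",cv2.resize(r.snapshot("side")[90:250,220:420,::-1],None,fx=3.5,fy=3.5))
E
```

```text
t 13.9 p [ 576.  -234.5  111.2] az_y 0.229 M [[0.541, 0.81, 0.228], [0.129, 0.188, -0.974], [-0.831, 0.556, -0.002]] q [-0.58   0.255 -0.541  0.344  0.416  0.854] F [0.  0.3 0.5] -> shift [-0.869 -0.019 -0.006]
0.589404666628936
```

View pics/w8.png

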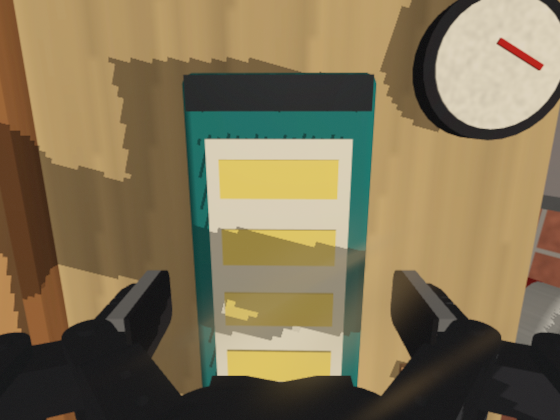

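View pics/s8.png

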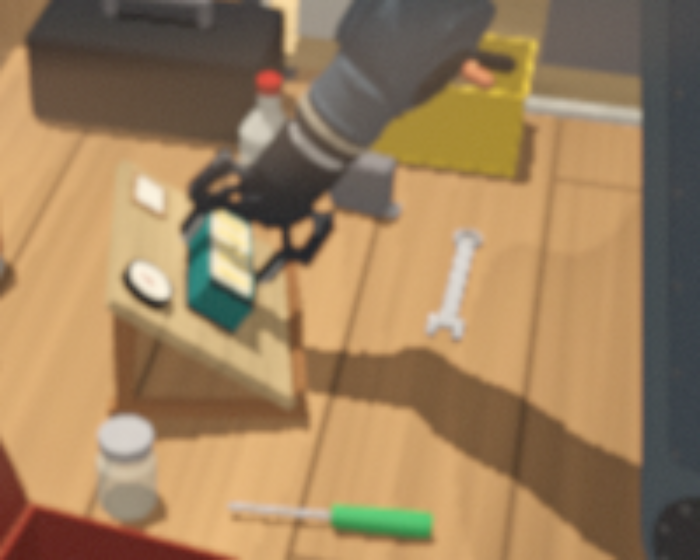

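Emit:
move_arm:
  steps:
    - [[0, 0, 0], 0]
    - [[0, 0, 0], 0]
    - [[0, 0, 0], 0]
    - [[0, 0, 0], 0]
    - [[0, 0, 0], 0]
    - [[0, 0, 0], 0]
  fingers: 1

```text
t: 14.5
ee_pos: [575.4, -235.5, 112.5]
ee_rot: [1.319, 0.911, -0.588]
wrist_force: [-7.3, -0.2, 7.5]
opening: 0.668
```

```bash
python3 - <<'E'
from h import *
to((503,-251,218))
s,p,M=st(); print(np.arcsin(M[2,1]),s['moment'])
cv2.imwrite("pics/w9.png",r.snapshot("wrist")[:,:,::-1])
E
```

```text
t 14.5 p [ 575.4 -235.5  112.5] az_y 0.228 M [[0.542, 0.809, 0.227], [0.127, 0.188, -0.974], [-0.831, 0.557, -0.001]] q [-0.582  0.253 -0.541  0.345  0.416  0.853] F [-7.3 -0.2  7.5] -> shift [-0.859 -0.019 -0.01 ]
0.5905072751690705 [-0.04478216  0.72422451  0.26565249]
```

View pics/w9.png

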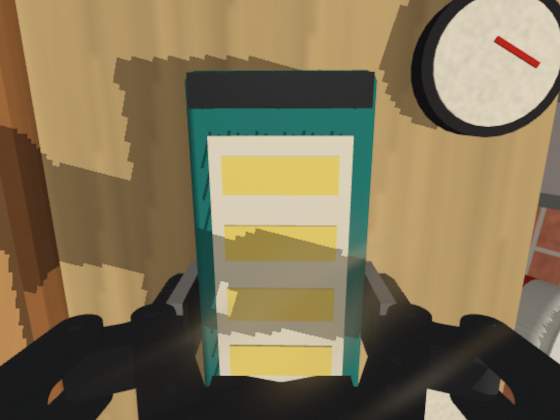

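Emit:
move_arm:
  steps:
    - [[-0.01, 0, 0], 0]
    - [[-0.017, 0, 0], 0]
    - [[-0.017, 0, 0], 0]

```text
t: 14.8
ee_pos: [573.9, -235.5, 113.5]
ee_rot: [1.319, 0.912, -0.588]
wrist_force: [0.2, 0.8, -2.8]
opening: 0.666
```

```bash
python3 - <<'E'
from h import *
to((503,-251,218))
s,p,M=st(); print((M.T@s['wrist_force']).round(1))
E
```

```text
t 14.8 p [ 573.9 -235.5  113.5] az_y 0.227 M [[0.541, 0.81, 0.227], [0.128, 0.187, -0.974], [-0.831, 0.556, -0.002]] q [-0.584  0.25  -0.541  0.35   0.417  0.851] F [ 0.2  0.8 -2.8] -> shift [-0.848 -0.015 -0.008]
[ 2.6 -1.3 -0.7]
```

Emit:
move_arm:
  steps:
    - [[-0.002, 0.03, 0], 0]
    - [[-0.003, 0.06, 0], 0]
    - [[-0.004, 0.095, 0], 0]
    - [[-0.005, 0.127, 0], 0]
    - [[-0.005, 0.127, 0], 0]

```text
t: 15.22
ee_pos: [590.7, -232.0, 125.7]
ee_rot: [1.318, 0.911, -0.586]
wrist_force: [0.2, -0.8, -3.4]
opening: 0.667
```

```bash
python3 - <<'E'
from h import *
to((503,-251,218))
s,p,M=st(); print((M.T@s['wrist_force']).round(1), M.T@(p-np.array([573.9,-235.5,113.5])))
E
```

```text
t 15.22 p [ 590.7 -232.   125.7] az_y 0.229 M [[0.542, 0.809, 0.228], [0.128, 0.189, -0.974], [-0.83, 0.557, -0.001]] q [-0.56   0.251 -0.502  0.377  0.407  0.874] F [ 0.2 -0.8 -3.4] -> shift [-0.844 -0.154 -0.01 ]
[ 2.9 -1.9  0.9] [-0.60600561 21.06268664  0.41274199]
```

Emit:
move_arm:
  steps:
    - [[-0.03, 0, 0], 0]
    - [[-0.06, 0, 0], 0]
    - [[-0.1, 0, 0], 0]
    - [[-0.14, 0, 0], 0]
    - [[-0.14, 0, 0], 0]

```text
t: 15.63
ee_pos: [577.7, -235.2, 143.6]
ee_rot: [1.318, 0.911, -0.587]
wrist_force: [0.2, -0.8, -3.1]
opening: 0.669
```

```bash
python3 - <<'E'
from h import *
to((503,-251,218))
s,p,M=st(); print((M.T@s['wrist_force']).round(1))
cv2.imwrite("pics/s10.png",cv2.resize(r.snapshot("side")[90:250,220:420,::-1],None,fx=3.5,fy=3.5))
E
```

```text
t 15.63 p [ 577.7 -235.2  143.6] az_y 0.228 M [[0.542, 0.809, 0.227], [0.127, 0.188, -0.974], [-0.831, 0.557, -0.001]] q [-0.579  0.217 -0.492  0.428  0.415  0.856] F [ 0.2 -0.8 -3.1] -> shift [-0.696 -0.147 -0.011]
[ 2.5 -1.7  0.9]
```

View pics/s10.png

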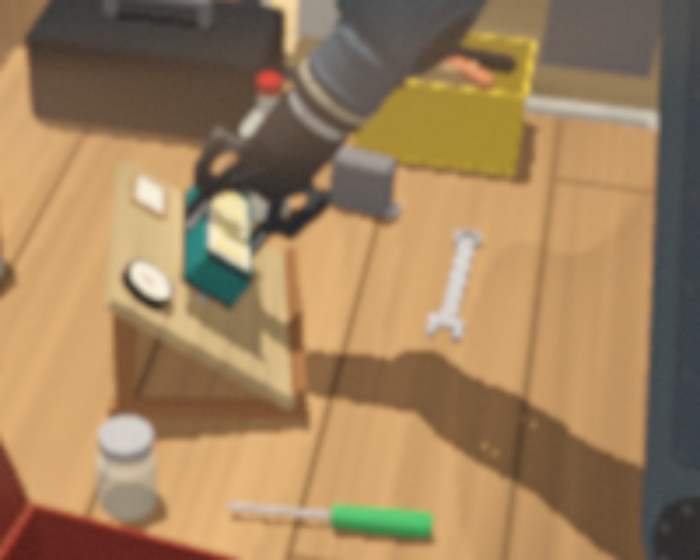

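Emit:
move_arm:
  steps:
    - [[-0.2, 0.1, -0.05], 0]
    - [[-0.4, 0.25, -0.15], 0]
    - [[-0.6, 0.4, -0.3], 0]
    - [[-0.75, 0.55, -0.45], 0]
    - [[-0.78, 0.62, -0.6], 0]
    - [[-0.78, 0.62, -0.6], 0]

```text
t: 16.18
ee_pos: [570.5, -142.1, 296.1]
ee_rot: [1.318, 0.908, -0.582]
wrist_force: [0.8, 0.3, -4.5]
opening: 0.668
```

Emit:
move_arm:
  steps:
    - [[-0.2, 0.15, -0.15], 0]
    - [[-0.4, 0.3, -0.3], 0]
    - [[-0.6, 0.45, -0.45], 0]
    - [[-0.78, 0.62, -0.6], 0]
    - [[-0.78, 0.62, -0.6], 0]

```text
t: 16.6
ee_pos: [562.1, -52.3, 447.7]
ee_rot: [1.319, 0.905, -0.58]
wrist_force: [0.5, -0.3, -2.4]
opening: 0.668
```

Emit:
move_arm:
  steps:
    - [[-0.2, 0.15, -0.15], 0]
    - [[-0.4, 0.3, -0.3], 0]
    - [[-0.6, 0.45, -0.45], 0]
    - [[-0.78, 0.62, -0.6], 0]
    - [[-0.78, 0.62, -0.6], 0]

```text
t: 17.02
ee_pos: [552.9, 37.9, 595.6]
ee_rot: [1.32, 0.907, -0.58]
wrist_force: [-1.1, 0.0, -3.2]
opening: 0.673
```

```bash
python3 - <<'E'
from h import *
to((545,128,740))
s,p,M=st(); print((M.T@s['wrist_force']).round(1),np.arcsin(M[2,1]))
cv2.imwrite("pics/w11.png",r.snapshot("wrist")[:,:,::-1])
E
```

```text
t 17.02 p [552.9  37.9 595.6] az_y 0.23 M [[0.547, 0.805, 0.229], [0.13, 0.189, -0.973], [-0.827, 0.563, -0.001]] q [-1.000e-03 -6.100e-02  3.740e-01  1.420e+00  1.310e-01  1.378e+00] F [-1.1  0.  -3.2] -> shift [-0.747  0.613 -0.598]
[ 2.1 -2.7 -0.2] 0.5975304242145625
```

View pics/w11.png

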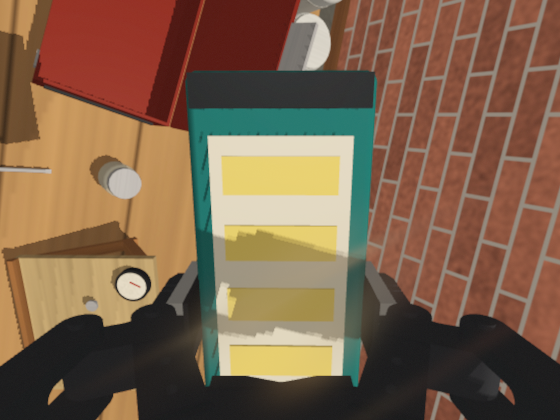

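```bash
python3 - <<'E'
from h import *
for s in (.975,1.1,1.25,1.4,1.57):
    print(s,[(round(q,2),*fk(q,1.46,s-q+1.46).round(0).astype(int),round(s-q+1.46,2)) for q in np.arange(s-.81,s-.3,.08)])
E
```

```text
0.975 [(np.float64(0.16), np.int64(424), np.int64(789), np.float64(2.27)), (np.float64(0.24), np.int64(500), np.int64(772), np.float64(2.19)), (np.float64(0.32), np.int64(574), np.int64(748), np.float64(2.11)), (np.float64(0.4), np.int64(646), np.int64(719), np.float64(2.03)), (np.float64(0.48), np.int64(715), np.int64(684), np.float64(1.95)), (np.float64(0.56), np.int64(782), np.int64(644), np.float64(1.87)), (np.float64(0.64), np.int64(844), np.int64(599), np.float64(1.79))]
1.1 [(np.float64(0.29), np.int64(495), np.int64(731), np.float64(2.27)), (np.float64(0.37), np.int64(568), np.int64(705), np.float64(2.19)), (np.float64(0.45), np.int64(638), np.int64(673), np.float64(2.11)), (np.float64(0.53), np.int64(706), np.int64(635), np.float64(2.03)), (np.float64(0.61), np.int64(770), np.int64(592), np.float64(1.95)), (np.float64(0.69), np.int64(831), np.int64(543), np.float64(1.87)), (np.float64(0.77), np.int64(888), np.int64(491), np.float64(1.79))]
1.25 [(np.float64(0.44), np.int64(569), np.int64(651), np.float64(2.27)), (np.float64(0.52), np.int64(637), np.int64(614), np.float64(2.1
[... 604 characters left out ...]
.float64(2.03)), (np.float64(0.91), np.int64(852), np.int64(346), np.float64(1.95)), (np.float64(0.99), np.int64(896), np.int64(282), np.float64(1.87)), (np.float64(1.07), np.int64(934), np.int64(215), np.float64(1.79))]
1.57 [(np.float64(0.76), np.int64(682), np.int64(450), np.float64(2.27)), (np.float64(0.84), np.int64(735), np.int64(393), np.float64(2.19)), (np.float64(0.92), np.int64(783), np.int64(332), np.float64(2.11)), (np.float64(1.0), np.int64(826), np.int64(268), np.float64(2.03)), (np.float64(1.08), np.int64(864), np.int64(200), np.float64(1.95)), (np.float64(1.16), np.int64(897), np.int64(130), np.float64(1.87)), (np.float64(1.24), np.int64(923), np.int64(57), np.float64(1.79))]
```

Emit:
move_arm:
  steps:
    - [[-0.05, 0.2, -0.15], 0]
    - [[-0.1, 0.4, -0.3], 0]
    - [[-0.16, 0.6, -0.45], 0]
    - [[-0.2, 0.8, -0.6], 0]
    - [[-0.22, 0.9, -0.6], 0]
    - [[-0.22, 0.9, -0.6], 0]

```text
t: 17.57
ee_pos: [627.8, 146.2, 690.6]
ee_rot: [1.317, 0.914, -0.588]
wrist_force: [0.8, 0.0, -3.9]
opening: 0.669
```

```bash
python3 - <<'E'
from h import *
to((640,150,720))
s,p,M=st(); print((M.T@s['wrist_force']).round(1),np.arcsin(M[2,1]))
E
```

```text
t 17.57 p [627.8 146.2 690.6] az_y 0.23 M [[0.54, 0.81, 0.229], [0.129, 0.189, -0.973], [-0.832, 0.555, -0.002]] q [0.227 0.262 1.072 1.793 0.004 1.569] F [ 0.8  0.  -3.9] -> shift [-0.116  0.18  -0.006]
[ 3.7 -1.6  0.2] 0.5879977332684101
```

Emit:
move_arm:
  steps:
    - [[0, 1, 0], 0]
    - [[0, 1, 0], 0]

```text
t: 17.73
ee_pos: [655.8, 151.0, 704.6]
ee_rot: [1.323, 0.904, -0.58]
wrist_force: [1.1, 0.1, -0.8]
opening: 0.665
```

Emit:
move_arm:
  steps:
    - [[0, 1, 0], 0]

```text
t: 17.82
ee_pos: [679.2, 156.2, 706.7]
ee_rot: [1.334, 0.884, -0.558]
wrist_force: [-2.6, -0.6, 31.2]
opening: 0.666
```

Emit:
move_arm:
  steps:
    - [[0, 1, 0], 0]

```text
t: 17.9
ee_pos: [702.2, 161.4, 703.8]
ee_rot: [1.342, 0.868, -0.541]
wrist_force: [1.0, 0.3, -5.4]
opening: 0.669
```

```bash
python3 - <<'E'
from h import *
to((640,150,720))
s,p,M=st(); print((M.T@s['wrist_force']).round(1),np.arcsin(M[2,1]))
E
```

```text
t 17.9 p [702.2 161.4 703.8] az_y 0.227 M [[0.59, 0.775, 0.226], [0.138, 0.179, -0.974], [-0.796, 0.606, -0.002]] q [0.224 0.468 1.451 1.903 0.004 1.569] F [ 1.   0.3 -5.4] -> shift [-0.341 -0.27  -0.02 ]
[ 5.  -2.4 -0.1] 0.6508403361817633
```

Emit:
move_arm:
  steps:
    - [[0, 1, 0], 0]

```text
t: 17.98
ee_pos: [722.3, 165.9, 707.7]
ee_rot: [1.354, 0.844, -0.515]
wrist_force: [-0.1, -0.7, -3.3]
opening: 0.667
```

Emit:
move_arm:
  steps:
    - [[0, 1, 0], 0]

```text
t: 18.07
ee_pos: [740.6, 170.1, 711.9]
ee_rot: [1.366, 0.822, -0.491]
wrist_force: [-0.5, -0.5, -3.2]
opening: 0.666
```

```bash
python3 - <<'E'
from h import *
to((640,150,720))
s,p,M=st(); print((M.T@s['wrist_force']).round(1),np.arcsin(M[2,1]))
E
```

```text
t 18.07 p [740.6 170.1 711.9] az_y 0.227 M [[0.639, 0.735, 0.226], [0.15, 0.17, -0.974], [-0.755, 0.656, -0.002]] q [0.224 0.488 1.45  1.817 0.004 1.569] F [-0.5 -0.5 -3.2] -> shift [-0.489 -0.481 -0.021]
[ 2.  -2.5  0.4] 0.7156092096986701
```

Emit:
move_arm:
  steps:
    - [[-0.2, -0.15, 0], 0]
    - [[-0.45, -0.3, 0], 0]
    - [[-0.7, -0.45, 0], 0]
    - [[-0.95, -0.6, 0], 0]
    - [[-1, -0.66, 0], 0]

```text
t: 18.48
ee_pos: [566.3, 129.8, 762.8]
ee_rot: [1.367, 0.819, -0.488]
wrist_force: [-0.8, 0.2, -2.1]
opening: 0.667
```

Emit:
move_arm:
  steps:
    - [[-0.2, -0.15, 0], 0]
    - [[-0.45, -0.3, 0], 0]
    - [[-0.7, -0.45, 0], 0]
    - [[-0.9, -0.55, 0], 0]
    - [[-0.95, -0.55, 0], 0]

```text
t: 18.9
ee_pos: [409.9, 93.6, 818.8]
ee_rot: [1.369, 0.814, -0.483]
wrist_force: [-0.9, -0.7, -2.5]
opening: 0.661
```

```bash
python3 - <<'E'
from h import *
to((377,88,829))
s,p,M=st(); print((M.T@s['wrist_force']).round(1),np.arcsin(M[2,1]))
for n,uv in (("side",(530,250)),("side",(540,60)),("side",(540,400)),("side",(505,330))): print(uv,onz(n,uv,0).round(0),onz(n,uv,400).round(0))
for uv in((280,25),(280,415),(10,415),(550,415)): print("top",uv,onz("top",uv,0).round(0))
im=r.snapshot("side"); cv2.imwrite("pics/s12.png",im[:,:,::-1])
E
```

```text
t 18.9 p [409.9  93.6 818.8] az_y 0.227 M [[0.646, 0.729, 0.226], [0.151, 0.168, -0.974], [-0.748, 0.664, -0.002]] q [0.22  0.009 1.193 2.028 0.007 1.566] F [-0.9 -0.7 -2.5] -> shift [-0.198 -0.121 -0.013]
[ 1.2 -2.4  0.5] 0.7260631024919233
(530, 250) [-271. -123.    0.] [-49. 317. 400.]
(540, 60) [ -595. -1732.     0.] [-248. -671.  400.]
(540, 400) [-206.  401.    0.] [ -9. 639. 400.]
(505, 330) [-151.  213.    0.] [ 25. 524. 400.]
top (280, 25) [1123.   -4.    0.]
top (280, 415) [-41.   3.   0.]
top (10, 415) [-38. 732.   0.]
top (550, 415) [ -44. -717.    0.]
```

View pics/s12.png

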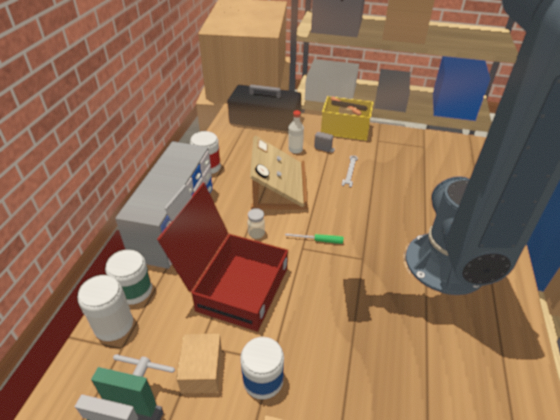

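Emit:
move_arm:
  steps:
    - [[0.17, 0.19, 0], 0]
    - [[0.33, 0.37, 0], 0]
    - [[0.5, 0.56, 0], 0]
    - [[0.66, 0.75, 0], 0]
    - [[0.66, 0.75, 0], 0]

```text
t: 19.37
ee_pos: [568.0, 130.2, 791.7]
ee_rot: [1.368, 0.817, -0.486]
wrist_force: [-0.2, 0.4, -4.2]
opening: 0.668
```

```bash
python3 - <<'E'
from h import *
to((377,88,829))
s,p,M=st(); print((M.T@s['wrist_force']).round(1),np.arcsin(M[2,1]))
E
```

```text
t 19.37 p [568.  130.2 791.7] az_y 0.227 M [[0.643, 0.731, 0.226], [0.151, 0.169, -0.974], [-0.751, 0.661, -0.002]] q [0.223 0.284 1.445 2.01  0.005 1.568] F [-0.2  0.4 -4.2] -> shift [-1.048 -0.815 -0.015]
[ 3.1 -2.9 -0.4] 0.7218634379698738
```

```bash
python3 - <<'E'
from h import *
for uv in((279,210),(285,277),(281,243)): print(onz("top",uv,15).round(0))
def fold(s,q3=-1.13):
    out=[]
    for q2 in np.arange(-.6,.31,.1):
        q4=s-q2+q3; p=fk(q2,q3,q4); out.append((round(q2,1),*p.round(0).astype(int),round(q4,2)))
    return [o for o in out if 30<o[2]<260]
for s in(.85,1.0,1.1,1.2,1.3,1.57): print(s,[tuple(map(float,o)) for o in fold(s)])
E
```

```text
[516.   3.  15.]
[324. -13.  15.]
[420.  -2.  15.]
0.85 [(-0.6, 321.0, 163.0, 0.32), (-0.5, 350.0, 159.0, 0.22), (-0.4, 378.0, 151.0, 0.12), (-0.3, 406.0, 141.0, 0.02), (-0.2, 433.0, 128.0, -0.08), (-0.1, 458.0, 112.0, -0.18), (-0.0, 481.0, 94.0, -0.28), (0.1, 503.0, 74.0, -0.38), (0.2, 522.0, 52.0, -0.48)]
1.0 [(-0.6, 268.0, 124.0, 0.47), (-0.5, 297.0, 119.0, 0.37), (-0.4, 326.0, 112.0, 0.27), (-0.3, 353.0, 101.0, 0.17), (-0.2, 380.0, 88.0, 0.07), (-0.1, 405.0, 73.0, -0.03), (-0.0, 429.0, 55.0, -0.13), (0.1, 450.0, 35.0, -0.23)]
1.1 [(-0.6, 230.0, 102.0, 0.57), (-0.5, 259.0, 97.0, 0.47), (-0.4, 288.0, 90.0, 0.37), (-0.3, 315.0, 80.0, 0.27), (-0.2, 342.0, 67.0, 0.17), (-0.1, 367.0, 51.0, 0.07), (-0.0, 390.0, 33.0, -0.03)]
1.2 [(-0.6, 190.0, 84.0, 0.67), (-0.5, 219.0, 79.0, 0.57), (-0.4, 248.0, 72.0, 0.47), (-0.3, 275.0, 62.0, 0.37), (-0.2, 302.0, 49.0, 0.27), (-0.1, 327.0, 33.0, 0.17)]
1.3 [(-0.6, 148.0, 70.0, 0.77), (-0.5, 177.0, 66.0, 0.67), (-0.4, 206.0, 58.0, 0.57), (-0.3, 234.0, 48.0, 0.47), (-0.2, 260.0, 35.0, 0.37)]
1.57 [(-0.6, 31.0, 54.0, 1.04), (-0.5, 60.0, 50.0, 0.94), (-0.4, 89.0, 42.0, 0.84), (-0.3, 117.0, 32.0, 0.74)]
```

Emit:
move_arm:
  steps:
    - [[0.1, -0.2, 0], 0]
    - [[0.25, -0.4, 0], 0]
    - [[0.4, -0.6, -0.03], 0]
    - [[0.58, -0.83, -0.05], 0]
    - [[0.7, -1, -0.05], 0]

```text
t: 19.78
ee_pos: [539.8, 127.6, 712.7]
ee_rot: [1.372, 0.808, -0.476]
wrist_force: [0.1, 0.2, -1.7]
opening: 0.664
```

Emit:
move_arm:
  steps:
    - [[0.15, -0.22, 0], 0]
    - [[0.3, -0.44, 0], 0]
    - [[0.45, -0.66, -0.03], 0]
    - [[0.6, -0.85, -0.05], 0]
    - [[0.7, -1, -0.05], 0]

```text
t: 20.2
ee_pos: [495.5, 125.7, 529.2]
ee_rot: [1.37, 0.813, -0.481]
wrist_force: [0.7, -0.7, -3.6]
opening: 0.665
```

Emit:
move_arm:
  steps:
    - [[0.15, -0.22, 0], 0]
    - [[0.3, -0.44, 0], 0]
    - [[0.45, -0.66, -0.03], 0]
    - [[0.6, -0.85, -0.05], 0]
    - [[0.7, -1, -0.05], 0]

```text
t: 20.62
ee_pos: [453.1, 123.8, 351.3]
ee_rot: [1.37, 0.812, -0.48]
wrist_force: [-0.1, 0.5, -4.1]
opening: 0.664
```

```bash
python3 - <<'E'
from h import *
to((420,130,180))
s,p,M=st(); print((M.T@s['wrist_force']).round(1),np.arcsin(M[2,1]))
E
```

```text
t 20.62 p [453.1 123.8 351.3] az_y 0.227 M [[0.648, 0.727, 0.227], [0.152, 0.168, -0.974], [-0.746, 0.666, -0.001]] q [ 0.293 -0.382 -0.573  0.652 -0.042  1.62 ] F [-0.1  0.5 -4.1] -> shift [ 0.715 -0.914 -0.089]
[ 3.  -2.8 -0.5] 0.7286536811743465
```

Emit:
move_arm:
  steps:
    - [[0.17, -0.22, -0.02], 0]
    - [[0.35, -0.44, -0.04], 0]
    - [[0.52, -0.66, -0.06], 0]
    - [[0.7, -0.9, -0.09], 0]
    - [[0.78, -1, -0.09], 0]

```text
t: 21.03
ee_pos: [415.4, 128.7, 164.0]
ee_rot: [1.368, 0.813, -0.482]
wrist_force: [0.1, -0.0, -4.2]
opening: 0.665
```

Emit:
move_arm:
  steps:
    - [[0, -0.7, 0], 0]

```text
t: 21.12
ee_pos: [391.3, 123.7, 141.6]
ee_rot: [1.373, 0.807, -0.475]
wrist_force: [1.8, 0.8, -1.6]
opening: 0.663
```

Emit:
move_arm:
  steps:
    - [[0, -0.7, 0], 0]

```text
t: 21.2
ee_pos: [370.7, 122.1, 137.4]
ee_rot: [1.366, 0.818, -0.492]
wrist_force: [-0.9, -0.2, -5.1]
opening: 0.662
```

```bash
python3 - <<'E'
from h import *
to((350,107,100))
s,p,M=st(); print((M.T@s['wrist_force']).round(1),np.arcsin(M[2,1]))
E
```

```text
t 21.2 p [370.7 122.1 137.4] az_y 0.225 M [[0.641, 0.735, 0.224], [0.147, 0.168, -0.975], [-0.754, 0.657, -0.0]] q [ 0.409 -0.324 -1.142  0.044 -0.121  1.71 ] F [-0.9 -0.2 -5.1] -> shift [ 0.085 -0.282  0.067]
[ 3.2 -4.   0. ] 0.7173114697578477
```

Emit:
move_arm:
  steps:
    - [[0, -0.7, 0.1], 0]

```text
t: 21.28
ee_pos: [346.7, 114.1, 134.6]
ee_rot: [1.354, 0.836, -0.517]
wrist_force: [-0.7, -0.1, -3.4]
opening: 0.669
```

Emit:
move_arm:
  steps:
    - [[0, -0.7, 0.1], 0]

```text
t: 21.37
ee_pos: [321.1, 105.1, 132.9]
ee_rot: [1.343, 0.851, -0.539]
wrist_force: [0.4, 0.6, -2.6]
opening: 0.668
```

Emit:
move_arm:
  steps:
    - [[0, -0.7, 0.1], 0]

```text
t: 21.45
ee_pos: [293.6, 95.9, 131.9]
ee_rot: [1.334, 0.862, -0.558]
wrist_force: [0.2, 0.5, -3.5]
opening: 0.668
```

```bash
python3 - <<'E'
from h import *
to((350,107,100))
s,p,M=st(); print((M.T@s['wrist_force']).round(1),np.arcsin(M[2,1]))
E
```

```text
t 21.45 p [293.6  95.9 131.9] az_y 0.226 M [[0.586, 0.781, 0.217], [0.122, 0.179, -0.976], [-0.801, 0.599, 0.009]] q [ 0.461 -0.518 -1.142  0.321 -0.152  1.761] F [ 0.2  0.5 -3.5] -> shift [0.4   0.18  0.008]
[ 3.  -1.9 -0.5] 0.6416909544567276
```

Emit:
move_arm:
  steps:
    - [[0.8, -0.6, 0], 0]

```text
t: 21.53
ee_pos: [297.8, 101.0, 125.7]
ee_rot: [1.33, 0.869, -0.572]
wrist_force: [1.3, 0.8, -3.7]
opening: 0.671
```

Emit:
move_arm:
  steps:
    - [[0.8, -0.6, 0], 0]

```text
t: 21.62
ee_pos: [306.4, 108.9, 112.2]
ee_rot: [1.316, 0.885, -0.598]
wrist_force: [0.4, 0.2, -3.2]
opening: 0.664
```

Emit:
move_arm:
  steps:
    - [[0.8, -0.6, 0], 0]

```text
t: 21.7
ee_pos: [312.7, 115.8, 96.8]
ee_rot: [1.301, 0.902, -0.627]
wrist_force: [0.4, -0.6, -1.9]
opening: 0.665
```

```bash
python3 - <<'E'
from h import *
to((350,107,100))
s,p,M=st(); print((M.T@s['wrist_force']).round(1),np.arcsin(M[2,1]))
E
```

```text
t 21.7 p [312.7 115.8  96.8] az_y 0.222 M [[0.529, 0.823, 0.207], [0.093, 0.186, -0.978], [-0.844, 0.537, 0.022]] q [ 0.515 -0.32  -1.142  0.209 -0.181  1.821] F [ 0.4 -0.6 -1.9] -> shift [0.108 0.205 0.109]
[ 1.7 -0.8  0.6] 0.5663224402106887
```

Emit:
move_arm:
  steps:
    - [[0.3, -0.5, 0.5], 0]

```text
t: 21.78
ee_pos: [311.2, 95.4, 91.0]
ee_rot: [1.279, 0.929, -0.644]
wrist_force: [2.7, 0.8, -2.2]
opening: 0.67
```

Emit:
move_arm:
  steps:
    - [[0.3, -0.5, 0.5], 0]

```text
t: 21.87
ee_pos: [310.7, 68.7, 88.4]
ee_rot: [1.271, 0.94, -0.663]
wrist_force: [1.3, -1.3, -3.1]
opening: 0.661
```

```bash
python3 - <<'E'
from h import *
to((280,50,90))
s,p,M=st(); print((M.T@s['wrist_force']).round(1),np.arcsin(M[2,1]))
E
```

```text
t 21.87 p [310.7  68.7  88.4] az_y 0.232 M [[0.486, 0.847, 0.215], [0.082, 0.2, -0.976], [-0.87, 0.492, 0.028]] q [ 0.26  -0.333 -1.142  0.249 -0.045  1.595] F [ 1.3 -1.3 -3.1] -> shift [-0.119 -0.193  0.078]
[ 3.3 -0.6  1.4] 0.5142253716395206
```

Emit:
move_arm:
  steps:
    - [[-0.1, -0.7, 0.15], 0]

```text
t: 21.95
ee_pos: [282.4, 50.9, 92.8]
ee_rot: [1.268, 0.948, -0.683]
wrist_force: [0.6, -1.3, -0.6]
opening: 0.665
```

Emit:
move_arm:
  steps:
    - [[-0.1, -0.7, 0.15], 0]

```text
t: 22.03
ee_pos: [247.4, 34.3, 97.0]
ee_rot: [1.264, 0.958, -0.695]
wrist_force: [0.2, -1.5, -1.8]
opening: 0.669
```

Emit:
move_arm:
  steps:
    - [[-0.1, -0.7, 0.15], 0]

```text
t: 22.12
ee_pos: [221.4, 20.4, 98.8]
ee_rot: [1.262, 0.963, -0.696]
wrist_force: [0.7, -1.8, -2.2]
opening: 0.663
```

```bash
python3 - <<'E'
from h import *
to((280,50,90))
s,p,M=st(); print((M.T@s['wrist_force']).round(1),np.arcsin(M[2,1]))
cv2.imwrite("pics/s13.png",r.snapshot("side")[:,:,::-1])
cv2.imwrite("pics/w13.png",r.snapshot("wrist")[:,:,::-1])
E
```

```text
t 22.12 p [221.4  20.4  98.8] az_y 0.224 M [[0.454, 0.866, 0.209], [0.073, 0.197, -0.978], [-0.888, 0.459, 0.026]] q [-0.015 -0.618 -1.142  0.575  0.08   1.359] F [ 0.7 -1.8 -2.2] -> shift [ 0.244  0.35  -0.113]
[ 2.1 -0.7  1.8] 0.4771100159628773
```

View pics/s13.png

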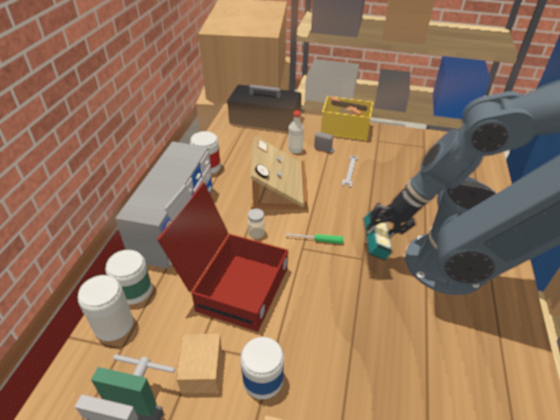

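View pics/w13.png

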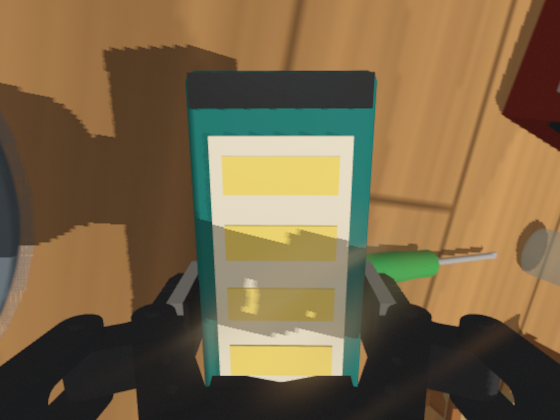

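Emit:
move_arm:
  steps:
    - [[0.9, 0, 0], 0]

```text
t: 22.3
ee_pos: [248.4, 20.4, 94.1]
ee_rot: [1.264, 0.962, -0.706]
wrist_force: [1.4, -0.7, -1.8]
opening: 0.662
```

Emit:
move_arm:
  steps:
    - [[0.8, -0.4, 0], 0]

```text
t: 22.38
ee_pos: [259.5, 19.0, 83.1]
ee_rot: [1.253, 0.99, -0.722]
wrist_force: [-2.3, 0.4, -3.4]
opening: 0.664
```

Emit:
move_arm:
  steps:
    - [[0.8, -0.4, 0], 0]

```text
t: 22.47
ee_pos: [267.4, 16.4, 70.8]
ee_rot: [1.241, 1.018, -0.741]
wrist_force: [-0.5, 1.0, -3.6]
opening: 0.662
```

```bash
python3 - <<'E'
from h import *
to((280,50,90))
s,p,M=st(); print((M.T@s['wrist_force']).round(1),np.arcsin(M[2,1]))
E
```

```text
t 22.47 p [267.4  16.4  70.8] az_y 0.22 M [[0.393, 0.895, 0.213], [0.073, 0.2, -0.977], [-0.917, 0.4, 0.014]] q [-0.034 -0.362 -1.142  0.388  0.086  1.337] F [-0.5  1.  -3.6] -> shift [-0.068  0.171 -0.199]
[ 3.2 -1.7 -1.1] 0.4110715707429743
```

Emit:
move_arm:
  steps:
    - [[0.7, -0.6, 0], 0]

```text
t: 22.55
ee_pos: [267.4, 10.8, 60.9]
ee_rot: [1.232, 1.045, -0.759]
wrist_force: [0.0, 0.3, -3.8]
opening: 0.665
```

Emit:
move_arm:
  steps:
    - [[0.7, -0.7, 0], 0]

```text
t: 22.63
ee_pos: [263.4, 3.4, 52.6]
ee_rot: [1.224, 1.07, -0.775]
wrist_force: [-1.2, 0.2, -2.9]
opening: 0.664
```

```bash
python3 - <<'E'
from h import *
to((280,50,90))
s,p,M=st(); print((M.T@s['wrist_force']).round(1),np.arcsin(M[2,1]))
cv2.imwrite("pics/s14.png",cv2.resize(r.snapshot("side")[150:350,320:560,::-1],None,fx=3,fy=3))
E
```

```text
t 22.63 p [263.4   3.4  52.6] az_y 0.221 M [[0.339, 0.915, 0.22], [0.077, 0.206, -0.976], [-0.938, 0.348, -0.001]] q [-0.119 -0.281 -1.142  0.374  0.117  1.251] F [-1.2  0.2 -2.9] -> shift [-0.173  0.252 -0.279]
[ 2.4 -2.  -0.5] 0.355071294259213
```

View pics/s14.png

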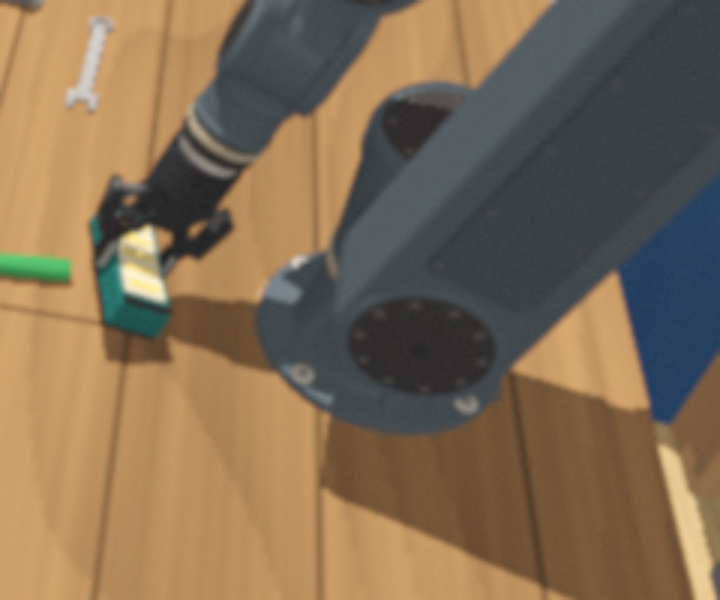

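Emit:
move_arm:
  steps:
    - [[-0.2, 0.08, 0], 0]
    - [[-0.45, 0.17, 0], 0]
    - [[-0.7, 0.26, 0], 0]
    - [[-0.95, 0.35, 0], 0]
    - [[-0.95, 0.35, 0], 0]

```text
t: 23.1
ee_pos: [263.6, 3.3, 209.5]
ee_rot: [1.226, 1.064, -0.771]
wrist_force: [2.3, -0.6, -1.2]
opening: 0.67
```

Emit:
move_arm:
  steps:
    - [[0.06, 0.2, -0.09], 0]
    - [[0.14, 0.4, -0.18], 0]
    - [[0.21, 0.6, -0.27], 0]
    - [[0.28, 0.75, -0.36], 0]
    - [[0.28, 0.75, -0.36], 0]

```text
t: 23.52
ee_pos: [369.0, 84.8, 202.3]
ee_rot: [1.223, 1.073, -0.775]
wrist_force: [-0.1, 1.4, -2.1]
opening: 0.667
```

Emit:
move_arm:
  steps:
    - [[0.06, 0.2, -0.09], 0]
    - [[0.14, 0.4, -0.18], 0]
    - [[0.21, 0.6, -0.27], 0]
    - [[0.28, 0.75, -0.36], 0]
    - [[0.28, 0.75, -0.36], 0]

```text
t: 23.93
ee_pos: [474.5, 163.6, 201.8]
ee_rot: [1.223, 1.072, -0.776]
wrist_force: [0.2, 0.4, -3.5]
opening: 0.666
```

```bash
python3 - <<'E'
from h import *
to((576,241,200))
s,p,M=st(); print((M.T@s['wrist_force']).round(1),np.arcsin(M[2,1]))
E
```

```text
t 23.93 p [474.5 163.6 201.8] az_y 0.221 M [[0.337, 0.915, 0.22], [0.078, 0.206, -0.975], [-0.938, 0.346, -0.002]] q [ 0.359 -0.02  -0.492  0.749 -0.046  1.7  ] F [ 0.2  0.4 -3.5] -> shift [ 0.279  0.721 -0.354]
[ 3.3 -1.  -0.3] 0.35323322281871905
```

Emit:
move_arm:
  steps:
    - [[0.06, 0.2, -0.09], 0]
    - [[0.14, 0.4, -0.18], 0]
    - [[0.21, 0.6, -0.27], 0]
    - [[0.28, 0.72, -0.35], 0]
    - [[0.28, 0.72, -0.35], 0]
    - [[0.28, 0.72, -0.35], 0]

```text
t: 24.43
ee_pos: [572.6, 237.6, 199.0]
ee_rot: [1.221, 1.074, -0.78]
wrist_force: [0.3, -0.1, -3.7]
opening: 0.663
```

```bash
python3 - <<'E'
from h import *
to((576,241,80))
s,p,M=st(); print((M.T@s['wrist_force']).round(1),np.arcsin(M[2,1]))
cv2.imwrite("pics/s15.png",cv2.resize(r.snapshot("side")[150:350,150:390,::-1],None,fx=3,fy=3))
cv2.imwrite("pics/w15.png",r.snapshot("wrist")[:,:,::-1])
cv2.imwrite("pics/t15.png",cv2.resize(r.snapshot("top")[80:280,100:300,::-1],None,fx=3,fy=3))
E
```

```text
t 24.43 p [572.6 237.6 199. ] az_y 0.221 M [[0.334, 0.917, 0.219], [0.075, 0.206, -0.976], [-0.94, 0.342, -0.0]] q [ 0.427  0.187 -0.264  0.778 -0.07   1.764] F [ 0.3 -0.1 -3.7] -> shift [ 0.755 -0.246 -0.017]
[ 3.5 -1.   0.2] 0.34916502505522684
```

View pics/s15.png

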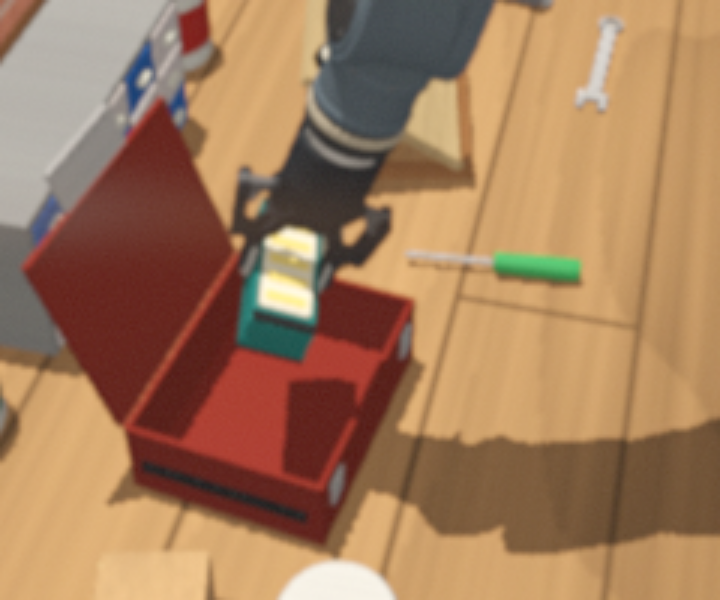

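View pics/w15.png

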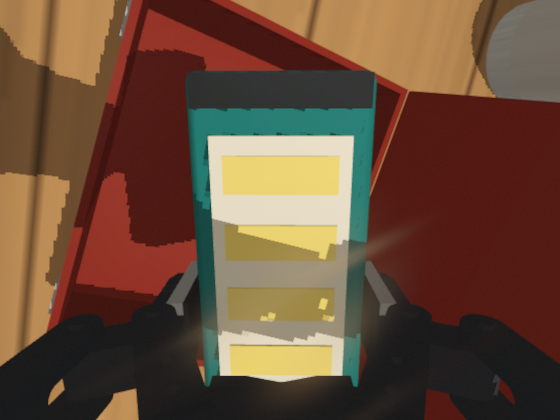

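View pics/t15.png

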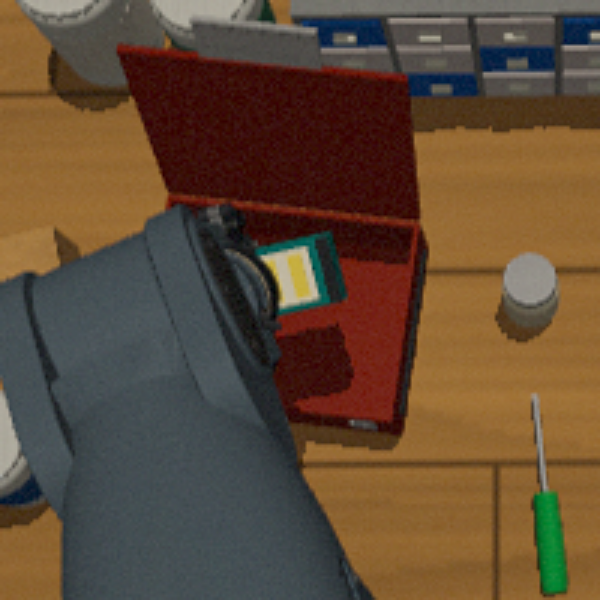

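Emit:
move_arm:
  steps:
    - [[0.2, -0.06, -0.02], 0]
    - [[0.4, -0.13, -0.02], 0]
    - [[0.6, -0.2, -0.02], 0]
    - [[0.75, -0.25, -0.02], 0]
    - [[0.87, -0.29, -0.02], 0]
    - [[0.96, -0.32, -0.02], 0]
    - [[0.96, -0.32, -0.02], 0]

```text
t: 25.17
ee_pos: [575.7, 240.3, 47.6]
ee_rot: [1.221, 1.073, -0.781]
wrist_force: [-0.9, 0.2, -2.7]
opening: 0.665
```

```bash
python3 - <<'E'
from h import *
to((576,241,36))
s,p,M=st(); print((M.T@s['wrist_force']).round(1),np.arcsin(M[2,1]))
cv2.imwrite("pics/s16.png",cv2.resize(r.snapshot("side")[150:350,150:390,::-1],None,fx=3,fy=3))
E
```

```text
t 25.17 p [575.7 240.3  47.6] az_y 0.22 M [[0.333, 0.917, 0.218], [0.075, 0.205, -0.976], [-0.94, 0.342, -0.0]] q [ 0.429  0.346 -0.491  0.393 -0.071  1.768] F [-0.9  0.2 -2.7] -> shift [ 0.074 -0.023 -0.004]
[ 2.3 -1.7 -0.4] 0.3487679158816163
```

View pics/s16.png

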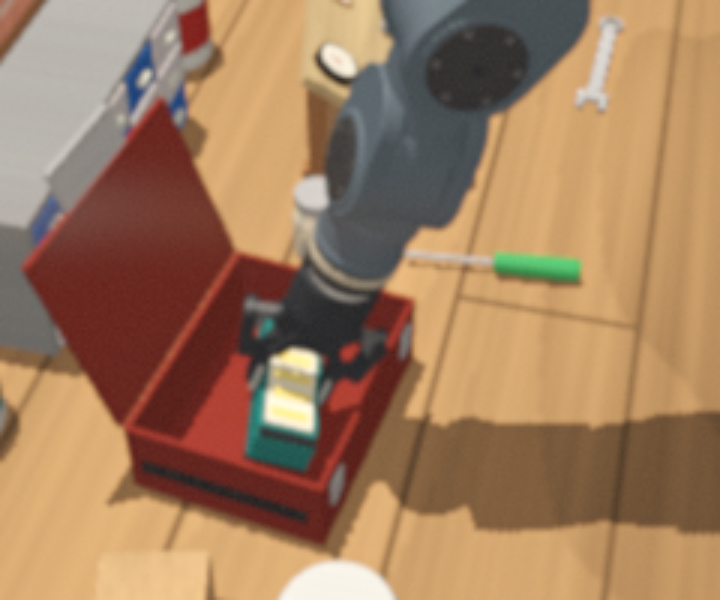

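Emit:
move_arm:
  steps:
    - [[0.02, -0.007, 0], 0]
    - [[0.035, -0.013, 0], 0]
    - [[0.05, -0.018, 0], 0]
    - [[0.05, -0.018, 0], 0]

```text
t: 25.55
ee_pos: [578.9, 242.2, 43.2]
ee_rot: [1.225, 1.07, -0.775]
wrist_force: [0.5, -0.2, -3.7]
opening: 0.662
```

Emit:
move_arm:
  steps:
    - [[0.012, -0.005, 0], 0]
    - [[0.012, -0.005, 0], 0]

```text
t: 25.72
ee_pos: [578.7, 242.2, 40.9]
ee_rot: [1.224, 1.071, -0.776]
wrist_force: [-0.4, -0.4, -2.8]
opening: 0.667
```

Emit:
move_arm:
  steps:
    - [[0.012, -0.005, 0], 0]
    - [[0.012, -0.005, 0], 0]

```text
t: 25.88
ee_pos: [578.5, 242.1, 38.6]
ee_rot: [1.224, 1.071, -0.776]
wrist_force: [-0.1, 0.7, -2.4]
opening: 0.665
```

Emit:
move_arm:
  steps:
    - [[0.012, -0.005, 0], 0]
    - [[0.012, -0.005, 0], 0]

```text
t: 26.05
ee_pos: [578.8, 242.1, 36.9]
ee_rot: [1.224, 1.07, -0.776]
wrist_force: [1.4, 0.5, -3.2]
opening: 0.669
```

Emit:
move_arm:
  steps:
    - [[0.009, -0.003, 0], 0]
    - [[0.009, -0.003, 0], 0]

```text
t: 26.22
ee_pos: [579.2, 242.2, 35.7]
ee_rot: [1.225, 1.07, -0.775]
wrist_force: [2.8, 0.3, -2.4]
opening: 0.662
```

Emit:
move_arm:
  steps:
    - [[0.006, -0.002, 0], 0]
    - [[0.006, -0.002, 0], 0]

```text
t: 26.38
ee_pos: [579.4, 242.3, 35.2]
ee_rot: [1.225, 1.069, -0.775]
wrist_force: [4.4, -0.5, 0.7]
opening: 0.666
```

Emit:
move_arm:
  steps:
    - [[0, 0.005, 0], 0]
    - [[0, 0.005, 0], 0]
  fingers: -0.36

```text
t: 26.55
ee_pos: [579.6, 242.4, 35.1]
ee_rot: [1.224, 1.07, -0.775]
wrist_force: [3.7, -0.1, -0.6]
opening: 0.68
```

Emit:
move_arm:
  steps:
    - [[0, 0.005, 0], 0]
    - [[0, 0.005, 0], 0]
  fingers: -0.39

```text
t: 26.72
ee_pos: [580.1, 242.6, 35.2]
ee_rot: [1.224, 1.071, -0.776]
wrist_force: [2.5, 0.3, -0.3]
opening: 0.695
```

```bash
python3 - <<'E'
from h import *
s,p,M=st(); print(s['t'],p.round(1),(M.T@s['wrist_force']).round(1),np.arcsin(M[2,1]),s['opening'])
cv2.imwrite("pics/w17.png",r.snapshot("wrist")[:,:,::-1])
E
```

```text
26.7167 [580.1 242.6  35.2] [1.2 2.3 0.3] 0.35444032058454367 0.6947448133216968
```

View pics/w17.png

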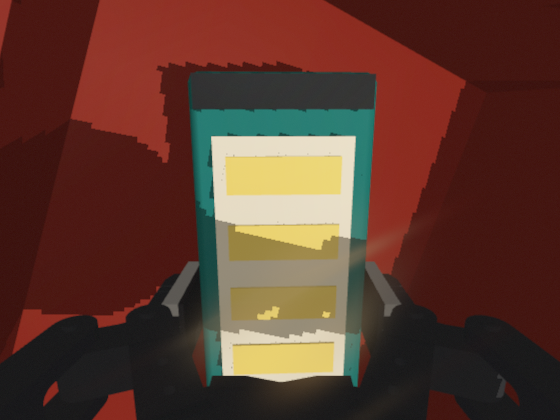

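Emit:
move_arm:
  steps:
    - [[0, 0.006, 0], 0]
    - [[0, 0.006, 0], 0]
  fingers: -0.42

```text
t: 26.93
ee_pos: [580.6, 242.6, 35.3]
ee_rot: [1.224, 1.071, -0.776]
wrist_force: [1.6, 0.8, 0.3]
opening: 0.71
```

Emit:
move_arm:
  steps:
    - [[0, 0.006, 0], 0]
    - [[0, 0.006, 0], 0]
  fingers: -0.45

```text
t: 27.1
ee_pos: [581.6, 242.8, 35.7]
ee_rot: [1.224, 1.071, -0.776]
wrist_force: [0.6, 1.3, -0.9]
opening: 0.725
```

```bash
python3 - <<'E'
from h import *
s,p,M=st(); print(s['t'],p.round(1),(M.T@s['wrist_force']).round(1),np.arcsin(M[2,1]),s['opening'])
cv2.imwrite("pics/w18.png",r.snapshot("wrist")[:,:,::-1])
cv2.imwrite("pics/s18.png",cv2.resize(r.snapshot("side")[200:330,190:320,::-1],None,fx=4.5,fy=4.5))
E
```

```text
27.1 [581.6 242.8  35.7] [ 1.1  0.5 -1.1] 0.3539913718535108 0.7251100369114155
```

View pics/w18.png

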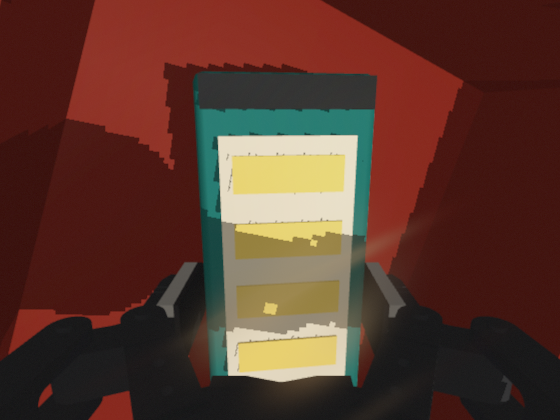

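View pics/s18.png

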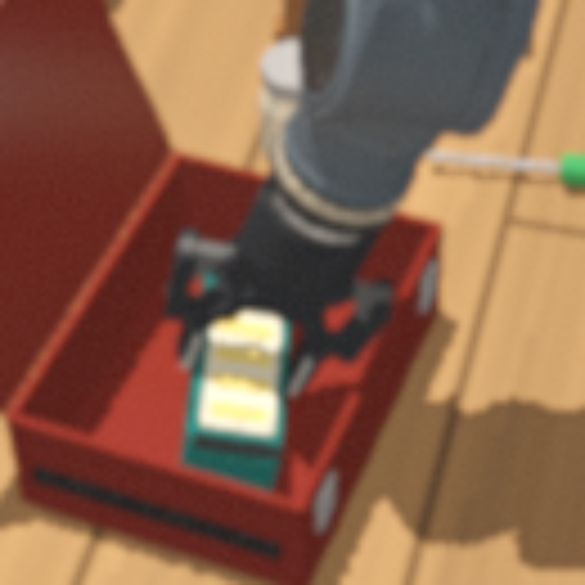

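Emit:
move_arm:
  steps:
    - [[0, 0.006, 0], 0]
    - [[0, 0.006, 0], 0]
  fingers: -0.475

```text
t: 27.37
ee_pos: [582.6, 243.0, 36.1]
ee_rot: [1.224, 1.071, -0.776]
wrist_force: [1.5, 0.7, -0.2]
opening: 0.739
```

Emit:
move_arm:
  steps:
    - [[0, 0.006, 0], 0]
    - [[0, 0.006, 0], 0]
  fingers: -0.5

```text
t: 27.53
ee_pos: [583.4, 243.2, 36.4]
ee_rot: [1.224, 1.071, -0.776]
wrist_force: [1.0, 0.3, -1.0]
opening: 0.746
```

Emit:
move_arm:
  steps:
    - [[0, 0.006, 0], 0]
    - [[0, 0.006, 0], 0]
  fingers: -0.525

```text
t: 27.7
ee_pos: [583.9, 243.3, 36.6]
ee_rot: [1.224, 1.071, -0.776]
wrist_force: [-0.2, -0.5, -0.1]
opening: 0.763
```

```bash
python3 - <<'E'
from h import *
s,p,M=st(); print(s['t'],p.round(1),(M.T@s['wrist_force']).round(1),np.arcsin(M[2,1]),s['opening'])
cv2.imwrite("pics/w19.png",r.snapshot("wrist")[:,:,::-1])
E
```

```text
27.7 [583.9 243.3  36.6] [ 0.  -0.3  0.4] 0.3537511485990257 0.7625875276260564
```

View pics/w19.png

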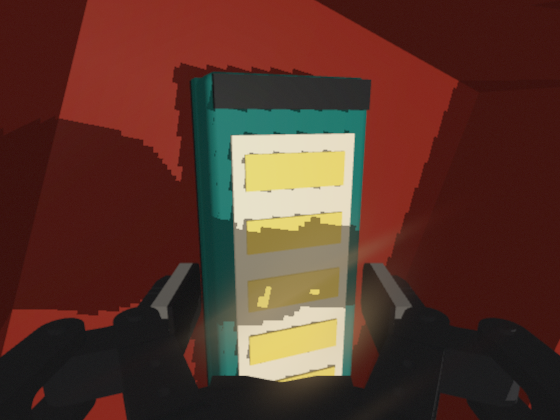

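Emit:
move_arm:
  steps:
    - [[0, 0.01, 0], 0]
    - [[0, 0.02, 0], 0]
    - [[-0.01, 0.02, 0], 0]
  fingers: -0.65

```text
t: 28.0
ee_pos: [586.6, 243.9, 39.1]
ee_rot: [1.224, 1.071, -0.776]
wrist_force: [-0.9, 0.1, 0.3]
opening: 0.826
```

Emit:
move_arm:
  steps:
    - [[-0.03, 0.02, 0], 0]
    - [[-0.06, 0.02, 0], 0]
    - [[-0.06, 0.02, 0], 0]
  fingers: -0.85

```text
t: 28.25
ee_pos: [586.5, 244.0, 49.8]
ee_rot: [1.225, 1.07, -0.775]
wrist_force: [-0.5, 0.2, -1.4]
opening: 0.926
```

```bash
python3 - <<'E'
from h import *
s,p,M=st(); print(s['t'],p.round(1),(M.T@s['wrist_force']).round(1),np.arcsin(M[2,1]),s['opening'])
cv2.imwrite("pics/w20.png",r.snapshot("wrist")[:,:,::-1])
cv2.imwrite("pics/s20.png",cv2.resize(r.snapshot("side")[200:330,190:320,::-1],None,fx=4.5,fy=4.5))
E
```

```text
28.25 [586.5 244.   49.8] [ 1.2 -0.9 -0.4] 0.3556144852960898 0.9258378368164375
```

View pics/w20.png

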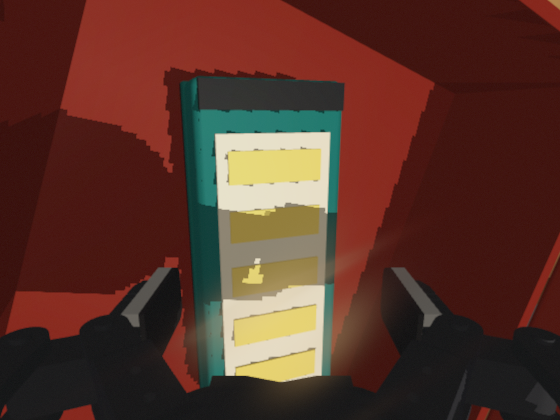

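View pics/s20.png

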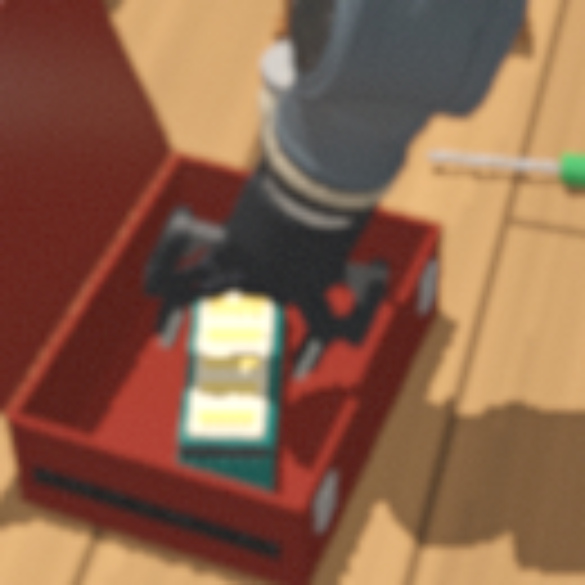

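Emit:
move_arm:
  steps:
    - [[-0.1, 0.03, 0], 0]
    - [[-0.25, 0.09, 0], 0]
    - [[-0.45, 0.16, 0], 0]
    - [[-0.7, 0.25, 0], 0]
    - [[-0.95, 0.34, 0], 0]
    - [[-0.95, 0.34, 0], 0]

```text
t: 28.85
ee_pos: [588.0, 244.8, 209.1]
ee_rot: [1.231, 1.064, -0.766]
wrist_force: [0.9, 1.4, -0.2]
opening: 0.923
```

Emit:
move_arm:
  steps:
    - [[-0.3, -0.1, 0.2], 0]
    - [[-0.5, -0.3, 0.4], 0]
    - [[-0.6, -0.5, 0.6], 0]
    - [[-0.6, -0.7, 0.8], 0]
    - [[-0.6, -0.9, 1], 0]
    - [[-0.6, -0.9, 1], 0]

```text
t: 29.35
ee_pos: [460.7, 60.3, 236.7]
ee_rot: [1.224, 1.07, -0.776]
wrist_force: [-0.2, -0.1, -0.5]
opening: 0.926
```

```bash
python3 - <<'E'
from h import *
s,p,M=st(); print(s['t'],p.round(1),s['wrist_force'].round(1))
im=r.snapshot("side"); cv2.imwrite("pics/s21.png",im[:,:,::-1])
im=r.snapshot("top"); cv2.imwrite("pics/t21.png",im[:,:,::-1])
E
```

```text
29.35 [460.7  60.3 236.7] [-0.2 -0.1 -0.5]
```

View pics/s21.png

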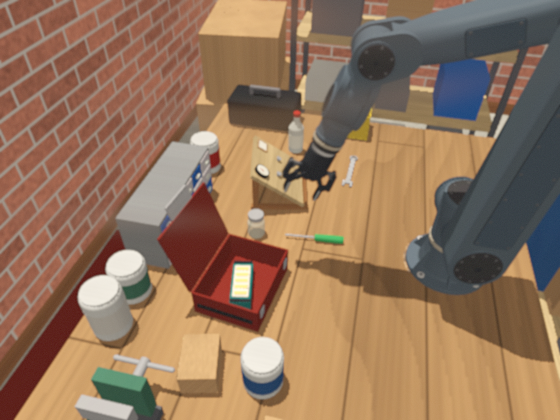

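View pics/t21.png

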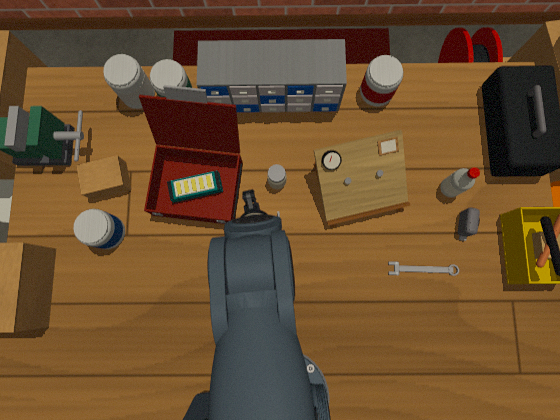

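```bash
python3 - <<'E'
from h import *
im=cv2.imread("pics/t21.png"); h=cv2.cvtColor(im,cv2.COLOR_BGR2HSV)
m=cv2.inRange(h,(70,90,20),(100,255,255)); m[:, :150]=0; m[:,240:]=0; m[:150]=0
m=cv2.morphologyEx(m,cv2.MORPH_CLOSE,np.ones((9,9)))
c=max(cv2.findContours(m,0,2)[0],key=cv2.contourArea); b=cv2.boxPoints(cv2.minAreaRect(c))
X=np.array([onz("top",q,45) for q in b]); print(b.round(0).tolist(),X.mean(0).round(0),[round(float(np.linalg.norm(X[i]-X[i-1]))) for i in range(4)])
print(r.close_job())
E
```

```text
[[167.0, 181.0], [218.0, 170.0], [223.0, 191.0], [171.0, 202.0]] [583. 244.  45.] [65, 150, 65, 149]
the job is handed in; nothing more can be done
None
```

The job is handed in at about 29.5 s, with the lamp in the case and the lid standing open by itself. No verdict was reported.

**What I did**
- I pushed the lid up from under its tab with closed fingers, past balance, and it fell open to its stop.
- I gripped the lamp square on the board, eased it about 2 mm off the face, slid it up about 21 mm, and lifted it off. The wrist felt only the lamp's weight.
- I lowered the lamp until its lower edge touched the case floor. I then opened the jaws in small steps so it tipped down about 20° onto its back under control.

**What the last checks showed**
- The lamp lies flat, lit face up, near the case centre at about (583, 244).
- From above it measures about 65 x 150 mm, against 58 x 150 mm. I put the extra width down to a visible side edge, but I did not confirm that.
- The screw jar, wrench, paint can, carton, bottle and tape measure look unmoved. The screwdriver was hidden by the arm in the last top view but looks unmoved in the side view.
- The gripper was clear of everything and reading about 0 N.

**What went differently**
- The move interface can turn the tool only about its own axis, so I set the 35° tilt by commanding poses beyond the joint limits. It allows that: it goes as far as the arm can.
- The first try at undoing the tilt with the lamp held made it worse, from 0.59 to 0.73 rad.
- A second way brought the tilt down to 0.35 rad, which is why the lamp was tipped into place rather than lowered level.
- The highest wrist force I saw was a brief 31 N while the arm was moving.

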